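# Find the pitch leaf that fits the spindle

## Task

Find out which of the three pitch leaves in the tray fits the spindle clamped in the V-blocks: one at a time, slide a leaf along the gauge rest with its comb against the thread and feel, gently and without ever forcing the teeth, whether it goes fully home. Leave the one that does lying on the rest, meshed fully home in the thread, with the other two lying in bays of the tray, and do not disturb the other things on the bench.

Things in the scene. Friction and masses are not known exactly. Their poses are not given: they have to be found in the camera images.
- leaf_1: one of 3 pitch leaves of pitch 8, 9 and 10 mm, else alike; which has which is not told. Steel plate lying flat, 54 deep (x), 64 wide (y), 4 thick; its -x edge is a comb of 6-8 trapezoid teeth 4 long, centred. On it an upright wooden grip 12 thick (y), 40 long (x), up to 40 above the plate's underside, centred 31 behind the tips. 120 g. Origin: underside, middle of the line of tooth tips
- leaf_2: one of 3 pitch leaves of pitch 8, 9 and 10 mm, else alike; which has which is not told. Steel plate lying flat, 54 deep (x), 64 wide (y), 4 thick; its -x edge is a comb of 6-8 trapezoid teeth 4 long, centred. On it an upright wooden grip 12 thick (y), 40 long (x), up to 40 above the plate's underside, centred 31 behind the tips. 120 g. Origin: underside, middle of the line of tooth tips
- leaf_3: one of 3 pitch leaves of pitch 8, 9 and 10 mm, else alike; which has which is not told. Steel plate lying flat, 54 deep (x), 64 wide (y), 4 thick; its -x edge is a comb of 6-8 trapezoid teeth 4 long, centred. On it an upright wooden grip 12 thick (y), 40 long (x), up to 40 above the plate's underside, centred 31 behind the tips. 120 g. Origin: underside, middle of the line of tooth tips
- leaf_1_mid (a point): middle of the underside of leaf_1's plate, 27 behind the tooth tips
- leaf_2_mid (a point): middle of the underside of leaf_2's plate, 27 behind the tooth tips
- leaf_3_mid (a point): middle of the underside of leaf_3's plate, 27 behind the tooth tips
- spindle_1: one of 3 steel spindles, fixed, of pitch 8, 9 and 10 mm, else alike; which has which and where the crests lie along it are not told. Right-hand trapezoidal thread 48 dia, 172 long, 4.5 deep, 15 deg flanks. Origin: on the axis, middle of the thread; y along it. Any one lies clamped in the V-blocks (to be gauged), the other two in the wooden cradle
- spindle_2: one of 3 steel spindles, fixed, of pitch 8, 9 and 10 mm, else alike; which has which and where the crests lie along it are not told. Right-hand trapezoidal thread 48 dia, 172 long, 4.5 deep, 15 deg flanks. Origin: on the axis, middle of the thread; y along it. Any one lies clamped in the V-blocks (to be gauged), the other two in the wooden cradle
- spindle_3: one of 3 steel spindles, fixed, of pitch 8, 9 and 10 mm, else alike; which has which and where the crests lie along it are not told. Right-hand trapezoidal thread 48 dia, 172 long, 4.5 deep, 15 deg flanks. Origin: on the axis, middle of the thread; y along it. Any one lies clamped in the V-blocks (to be gauged), the other two in the wooden cradle
- bed (a point): on the axis of the clamped spindle, midway between the V-blocks, 60 above the table; y along the axis, x level, towards the gauge rest. The right leaf, teeth to the spindle, fully home: origin 20 from the axis, plate against the crests, 0.65 play each way along y (1.7 at the groove mouths); one such place per pitch. A wrong leaf, or the right one out of step, stops on the crests: origin 24 from the axis
- carrier: grey board 240 x 340 x 12 with V-blocks, clamps and gauge rest; origin under its middle. Rest: flat aluminium plate 150 wide (y), from 29 to 147 from the spindle axis, top 2 below axis height (58 above the table): a leaf lying on it has its teeth at the axis. Clamps at 92 to 120 either side of the bed along y, up to 110 high. Steel on steel does not yield; 15 N harms the comb
- bay_0 (a point): middle of the floor of one of 3 bays of the wooden leaf tray, 8 above the table. Bay 66 (x) by 76 (y), edged by strips 4 high and 8 wide; bays 74 apart along x. At the start each holds a leaf, its middle here, its comb towards -x, in any order
- bay_1 (a point): middle of the floor of one of 3 bays of the wooden leaf tray, 8 above the table. Bay 66 (x) by 76 (y), edged by strips 4 high and 8 wide; bays 74 apart along x. At the start each holds a leaf, its middle here, its comb towards -x, in any order
- bay_2 (a point): middle of the floor of one of 3 bays of the wooden leaf tray, 8 above the table. Bay 66 (x) by 76 (y), edged by strips 4 high and 8 wide; bays 74 apart along x. At the start each holds a leaf, its middle here, its comb towards -x, in any order
- flange_nut: bystander on the carrier board beside the rest: round bronze flange nut, 52 across, 30 high; origin under its middle
- hex_nut: bystander on the carrier board beside the rest: dark hexagon nut 42 across, 18 high; origin under its middle
- tape_roll: bystander: roll of packing tape lying flat, 96 across, 48 high
- cutter: bystander: box cutter 176 long, 14 high
- marker: bystander: marker pen 135 long
- carton: bystander: small closed carton 120 x 85 x 60
Not all that is in view belongs to the job. Leave any green, purple or red look-alike of the leaf_1 alone.

How it is judged:
By the outcome, as a careful person would: the job done as asked, in the order asked, and still so for the second after the job is handed in, with the robot touching nothing.
It also fails if it takes over 72 s, if anything falls off the work surface, if the arm or the gripper's body presses on something with over 40 N, if the wrist force passes 120 N, or if a joint passes its speed limit or range.

## Robot

A 7-joint arm with a two-finger parallel gripper is mounted at the origin on the work surface. World frame = base frame: x ahead of the robot, y to its left, z up, the work surface at z = 0. Lengths are in m, angles in rad, forces in N, time in s.
With the tool pointing down it reaches from about 0.35 to 0.775 m from the base axis. Payload 3.1 kg.
Tool frame: the origin (TCP) lies on the centre line of the jaws, within the pads' length; the fingertips stand 8 mm ahead of it and the grasp point (between the pads) lies 11 mm behind it; z points along the fingers, y is the direction in which the jaws open and shut (so a half turn about z gives the same grasp; the last joint's range is limited). The gripper opens to 85 mm and grips with 20 to 120 N. Pads are 22 mm wide; open, the fingers measure 114 mm over their backs; the gripper's body (76 mm by 85 mm) begins 54 mm behind the grasp point. The pads swing forward as they close: fully open they stand 13 mm farther back than shut.
Start: joints at [-1.162, 0.311, 0.014, 1.512, -0.004, 1.319, -0.027], TCP at [0.24, 0.495, 0.213] pointing down, gripper open.
Joint ranges: [-2.7, 2.7], [-0.3, 1.91], [-1.27, 1.3], [0.12, 2.57], [-1.44, 4.58], [0.2, 2.03], [-3.05, 3.05]. Speed limits (rad/s): [2.79, 2.79, 3.14, 3.14, 3.14, 3.14, 3.14].

## Interface

Orientations are given as a unit quaternion [x, y, z, w].
In Python, from station import sensors, viewer, manip, finder gives the robot as it stands.
- The arm moves only by the tool play_rows, never from a script. Its arguments are lists of equal length, an entry for each row: "delta_rot": the turn, a rotation vector about the world's x, y, z in degrees, a list of three; "delta_pos": the shift along the world's x, y, z in m, a list of three; "gripper": the opening in per cent of the stroke, from 0 (shut) to 100 (fully open). A call has 1 to 8 rows; each row shifts and turns the commanded pose from where the row before left it; what a row does not reach is not made up. A row lasts 1/12 s, in which the tool goes at most 41.7 mm and 7.16 degrees, less where a joint would pass 70% of its speed; a pose out of reach is approached as far as the arm can. A call with a gripper value outside its range is refused whole. The fingers move at their own pace and stop on an object; "newtons" is the grip in N (left out, the last holds). Time passes only in rows, so rows that do not move let the fingers close. It gives the time, the measured TCP pose, the force and the opening at its end, in the units of the state.
- sensors.get_obs(): the state, without advancing time (a new reading comes with each control period).
- viewer.capture(name): name is "scene" or "top" or "wrist"; returns (picture, depth): 384x512x3 uint8, blue, green, red; 384x512 float32, m along the optical axis (not along the pixel's ray), 0 where there is no reading.
- viewer.camera_params(name): a dict with "K" (3x3 intrinsics, pixels), "k1" (the pictures are not rectified: a ray, as slopes to the right and down, at radius r is drawn at 1 + k1 r^2 times it, then the intrinsics apply), "eye" and "rotation" of the camera in the world; the wrist camera has in their place "T_tool_cam" (4x4, takes a point from camera to tool coordinates, whose origin is the TCP and whose axes are the flange's). Camera axes: x right, y down, z forward; pixel columns grow to the right and rows downward; lengths in m; the calibration is good to about 2 mm. A picture is of the moment at which its call begins: read the wrist's pose just before it. camera_params takes no time and is no camera call.
- manip.finish_job(): hands the job in, once; it reports no verdict.
Trained networks look in the newest picture that a camera, given by its name, has taken for a name from the list of things; names that differ only in an ending like _2 or _b are one class to them, and where a whole thing is asked for, a point or a joint stands for the part that bears it (a point fixed in the world has none). Each returns a list of dicts, best first, with "conf" (0 to 1); they miss things now and then, are a little off and sometimes report something else, mostly with a low value. They report only what shows in the picture. A call takes as long as a camera call. They do not tell look-alikes from the thing itself.
- finder.recognise(name, camera): "centre" ([column, row] in pixels, amid what is visible of it).
- finder.regions_of(name, camera): "mask" (384x512 bool, what is visible of it) and "centre" ([column, row] in pixels, amid what is visible of it).
- finder.landmark_of(name, camera): "centre" ([column, row] in pixels: a listed point, or the origin of a listed thing).
The state is a dict: "time_s": time; "joint_pos": joint angles; "qd": joint speeds; "joint_torque": joint torques, N m; "eef_pos": TCP position; "tool_rot": TCP orientation; "force": force on the tool from outside, world axes, zero at the start; "wrist_torque": the same for the moment, N m; "grip_width": opening from 0.0 (shut) to 1.0 (fully open).
Only numpy, scipy, OpenCV 4.12 (cv2) and the standard library are available. Lean on these libraries where they do the work, as an engineer would, in place of code of your own. Each camera call takes 0.05 s, during which the arm holds its last target.

## Working session

There is one attempt and no reset: what is moved stays moved. The work goes in short steps, Python scripts to look and compute and a tool call to move; the robot and the scene stay as the last step left them, time stands still between calls to the robot, and variables do not carry over. Pictures are saved under pics/ and viewed, and the job is handed in when it is done.

Besides the shell and the picture viewer there is one more tool, called after "Request:" as name(argument=value, ...), one argument or row to a line, values as JSON. play_rows: Moves the arm, as the interface text tells. Its arguments: {"type":"object","properties":{"delta_rot":{"type":"array","items":{"type":"array","items":{"type":"number"}}},"delta_pos":{"type":"array","items":{"type":"array","items":{"type":"number"}}},"gripper":{"type":"array","items":{"type":"number"}},"newtons":{"type":"number"}},"required":["delta_rot","delta_pos","gripper"]}

```bash
ls -la; mkdir -p pics
cat > h.py <<'E'
import numpy as np, cv2
from station import sensors, viewer, manip, finder
def save(name,img,crop=None,s=1):
    if crop: c0,r0,c1,r1=crop; img=img[r0:r1,c0:c1]
    if s!=1: img=cv2.resize(img,None,fx=s,fy=s,interpolation=cv2.INTER_CUBIC)
    cv2.imwrite('pics/'+name+'.png',img)
def ray(cam,px):
    p=viewer.camera_params(cam); K=np.array(p['K']); k1=p['k1']
    px=np.atleast_2d(np.array(px,float))
    d=np.stack([(px[:,0]-K[0,2])/K[0,0],(px[:,1]-K[1,2])/K[1,1]],1)
    u=d.copy()
    for _ in range(30):
        r2=(u**2).sum(1,keepdims=True); u=d/(1+k1*r2)
    return np.c_[u,np.ones(len(u))]
def campose(cam,obs=None):
    p=viewer.camera_params(cam)
    if cam=='wrist':
        from scipy.spatial.transform import Rotation as R
        o=obs or sensors.get_obs(); T=np.array(p['T_tool_cam']); Rw=R.from_quat(o['tool_rot']).as_matrix()
        return Rw@T[:3,:3], Rw@T[:3,3]+np.array(o['eef_pos'])
    return np.array(p['rotation']),np.array(p['eye'])
def to_z(cam,px,z,obs=None):
    Rm,e=campose(cam,obs); d=ray(cam,px)@Rm.T
    return e+d*((z-e[2])/d[:,2])[:,None]
def to_depth(cam,px,dep,obs=None):
    Rm,e=campose(cam,obs); return e+(ray(cam,px)*np.atleast_1d(dep)[:,None])@Rm.T
def project(cam,P,obs=None):
    p=viewer.camera_params(cam);K=np.array(p['K']);Rm,e=campose(cam,obs)
    c=(np.atleast_2d(P)-e)@Rm; u=c[:,:2]/c[:,2:]; u=u*(1+p['k1']*(u**2).sum(1,keepdims=True))
    return u*[K[0,0],K[1,1]]+[K[0,2],K[1,2]]
E
python3 - <<'E'
from h import *
o=sensors.get_obs(); print(o)
for c in ['scene','top','wrist']:
    p=viewer.camera_params(c); print(c,p)
    if c!='wrist':
        im,d=viewer.capture(c); save(c+'0',im,s=1.5); np.save(c+'0_d.npy',d); cv2.imwrite('pics/'+c+'0raw.png',im)
        for n in ['leaf_1','spindle_1','bay_0','leaf_1_mid','bed','carrier']:
            f=finder.landmark_of(n,c)
            print(n,[(np.round(x['centre'],1).tolist(),round(x['conf'],2)) for x in f])
print(sensors.get_obs()['time_s'])
E
```

```text
total 12
drwxr-xr-x  3 agent agent 4096 Dec  6 11:07 .
drwxr-xr-x 23 root  root  4096 Dec  6 11:07 ..
drwxr-xr-x  2 agent agent 4096 Dec  6 11:07 pics
{'time_s': 0.0, 'joint_pos': array([-1.16170975,  0.311743  ,  0.01397431,  1.51309767, -0.00441103,
        1.3191758 , -0.02719308]), 'qd': array([ 0.00018678, -0.000634  ,  0.0002497 , -0.00113143,  0.00073765,
        0.00056783,  0.00053263]), 'joint_torque': array([ 8.78166293e-05, -3.79924178e+01,  1.46062193e-01, -2.30588830e+01,
        1.21552526e-02,  1.39573863e-02,  3.63257286e-06]), 'eef_pos': array([0.23925819, 0.49436209, 0.21229516]), 'tool_rot': array([ 2.23441991e-01,  9.74716495e-01, -1.17468582e-03, -2.27412089e-04]), 'force': array([-0.02210511, -0.21837077, -0.5498868 ]), 'wrist_torque': array([0.02721211, 0.04401844, 0.00125899]), 'grip_width': 1.0010071149629844}
scene {'K': array([[407.10963429,   0.        , 254.95641204],
       [  0.        , 407.10963429, 195.6044142 ],
       [  0.        ,   0.        ,   1.        ]]), 'k1': -0.07076695083097287, 'eye': array([1.08965478, 0.04904645, 1.01283501]), 'rota
[... 1274 characters left out ...]
8.2], 0.53), ([174.7, 239.8], 0.53), ([127.8, 259.1], 0.5)]
bed [([281.6, 192.4], 0.71)]
carrier [([131.0, 179.1], 0.73), ([280.0, 179.4], 0.63)]
wrist {'K': array([[264.73386096,   0.        , 256.09643637],
       [  0.        , 264.73386096, 191.32503262],
       [  0.        ,   0.        ,   1.        ]]), 'k1': -0.03050899496472864, 'T_tool_cam': array([[-1.70775236e-04, -9.52724336e-01, -3.03835994e-01,
         7.74639338e-02],
       [ 9.99999748e-01,  4.64819359e-05, -7.07814970e-04,
         1.59369964e-05],
       [ 6.88475432e-04, -3.03836038e-01,  9.52724088e-01,
        -1.60402405e-01],
       [ 0.00000000e+00,  0.00000000e+00,  0.00000000e+00,
         1.00000000e+00]])}
0.7
```

Run:
```python
s=open('h.py').read()
s=s.replace("return np.array(p['rotation']),np.array(p['eye'])","from scipy.spatial.transform import Rotation as R\n    return R.from_quat(p['rotation']).as_matrix(),np.array(p['eye'])")
open('h.py','w').write(s)
from h import *
im=cv2.imread('pics/top0raw.png')
save('topcrop',im,(90,110,300,310),3.8)
```

```text
(no output)
```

View pics/scene0.png

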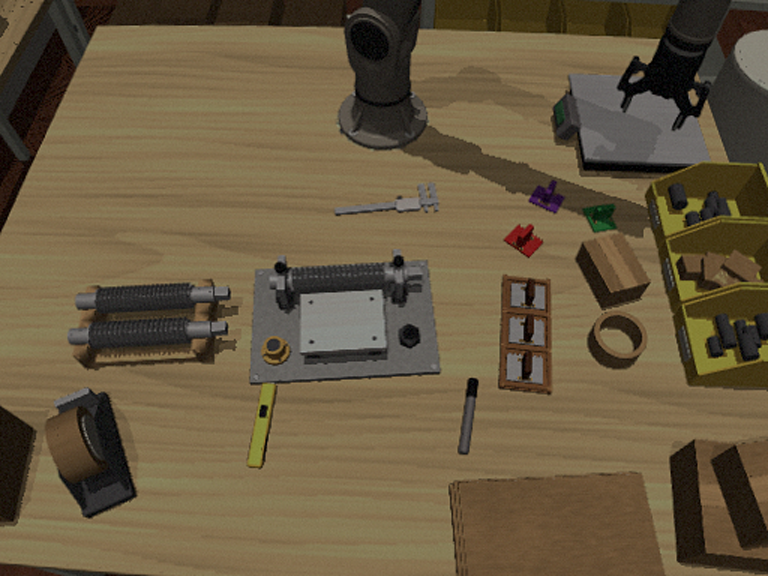

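View pics/top0.png

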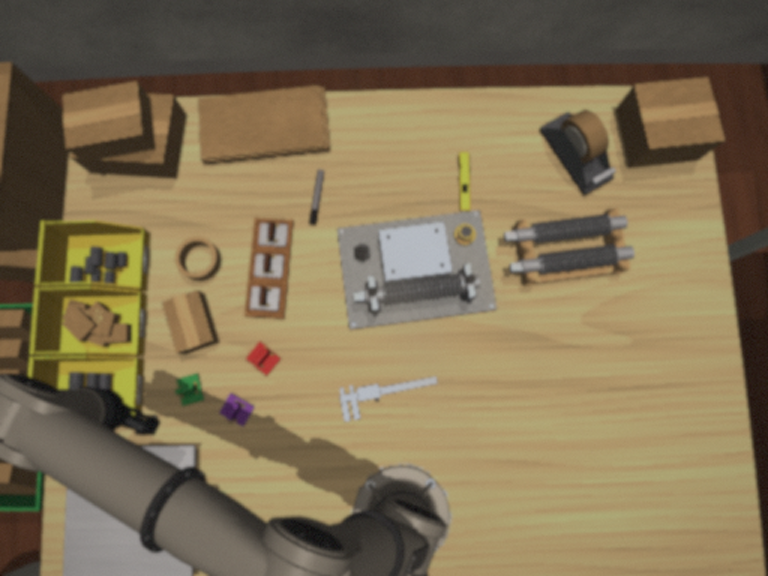

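View pics/topcrop.png

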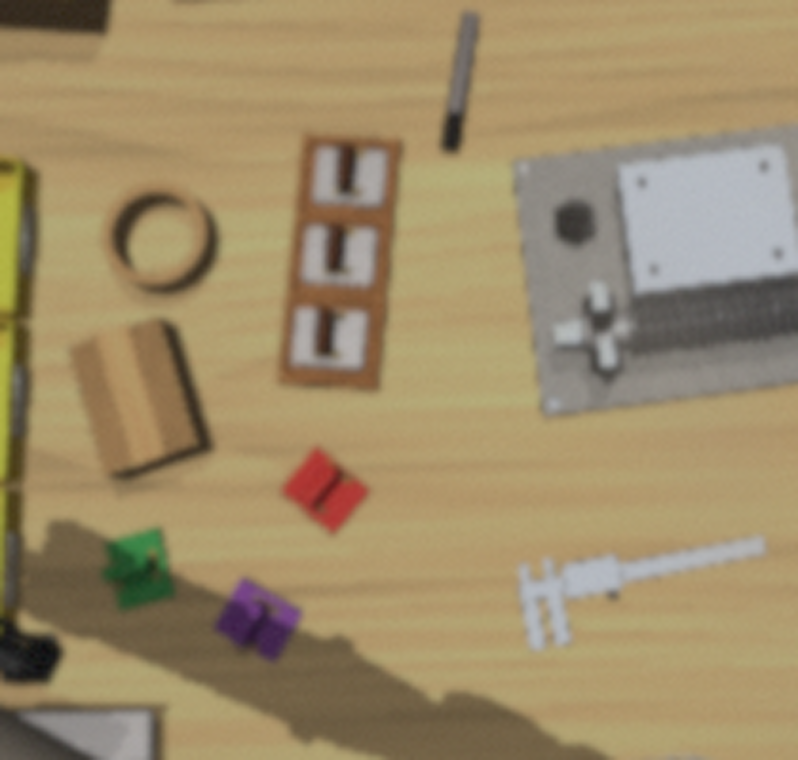

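Run:
```python
from h import *
ds=np.load('scene0_d.npy'); dt=np.load('top0_d.npy')
for c,d,pts in [('top',dt,[(180,156),(178,178),(176,199),(280,165),(285,193),(245,197),(312,188),(241,168),(310,156)]),('scene',ds,[(353,197),(352,220),(350,245),(228,215),(225,188)])]:
    for p in pts:
        dd=np.median(d[p[1]-1:p[1]+2,p[0]-1:p[0]+2]); print(c,p,np.round(to_depth(c,p,dd)[0],4))
for c,b in [('top',[(181.8,200),(176.7,178.5),(180.1,155.9)]),('scene',[(353.7,194.1),(350.3,219.9),(349.4,244.3)])]:
    print(c,np.round(to_z(c,b,0.008),4).tolist())
print(to_z('top',[(281.6,192.4)],0.06),to_z('scene',[(224.3,188.4)],0.06))
# rest corners/edges: fit top surface z~0.058 in top depth
for c,d in (('top',dt),('scene',ds)):
    rr,cc=np.mgrid[0:384,0:512]; P=to_depth(c,np.c_[cc.ravel(),rr.ravel()],d.ravel())
    m=(abs(P[:,2]-0.058)<0.004)&(P[:,0]>0.25)&(P[:,0]<0.6)&(abs(P[:,1]+0.03)<0.14)
    Q=P[m].astype(np.float32); print(c,m.sum(),cv2.minAreaRect(Q[:,:2]),Q.mean(0))
    # tray
    m=(P[:,2]>0.006)&(P[:,2]<0.05)&(P[:,0]>0.28)&(P[:,0]<0.56)&(P[:,1]>0.17)&(P[:,1]<0.34)
    Q=P[m].astype(np.float32); print(c,'tray',m.sum(),cv2.minAreaRect(Q[:,:2]),Q.mean(0))
    m=(P[:,2]>0.075)&(P[:,0]>0.2)&(P[:,0]<0.5)&(P[:,1]>-0.1)&(P[:,1]<0.06)
    Q=P[m]; print('spindle z>75',m.sum(),np.polyfit(Q[:,1],Q[:,0],1), Q[:,2].max())
```

```text
top (180, 156) [0.6267 0.2789 0.047 ]
top (178, 178) [0.5501 0.2851 0.0449]
top (176, 199) [0.4794 0.2927 0.0365]
top (280, 165) [ 0.5825 -0.0612  0.0602]
top (285, 193) [ 0.4826 -0.0726  0.0815]
top (245, 197) [0.4738 0.0583 0.075 ]
top (312, 188) [ 0.4953 -0.1603  0.0901]
top (241, 168) [0.5822 0.071  0.0333]
top (310, 156) [ 0.616  -0.1663  0.0436]
scene (353, 197) [0.5041 0.2941 0.0463]
scene (352, 220) [0.5768 0.2853 0.0474]
scene (350, 245) [0.6499 0.2746 0.0467]
scene (228, 215) [ 0.5807 -0.0464  0.0582]
scene (225, 188) [ 0.506  -0.0594  0.0733]
top [[0.4803, 0.2783, 0.008], [0.5568, 0.297, 0.008], [0.6383, 0.2861, 0.008]]
scene [[0.471, 0.3067, 0.008], [0.5558, 0.2902, 0.008], [0.6303, 0.2821, 0.008]]
[[ 0.48876987 -0.06307698  0.06      ]] [[ 0.49908939 -0.06278763  0.06      ]]Traceback (most recent call last):
  File "<stdin>", line 13, in <module>
cv2.error: OpenCV(4.12.0) /io/opencv/modules/imgproc/src/convhull.cpp:143: error: (-215:Assertion failed) total >= 0 && (depth == CV_32F || depth == CV_32S) in function 'convexHull'
```

Run:
```python
from h import *
ds=np.load('scene0_d.npy'); dt=np.load('top0_d.npy')
for c,d in (('top',dt),('scene',ds)):
    rr,cc=np.mgrid[0:384,0:512]; P=to_depth(c,np.c_[cc.ravel(),rr.ravel()],d.ravel())
    im=cv2.imread(f'pics/{c}0raw.png').reshape(-1,3).astype(int); br=im.sum(1)
    def rect(m,n):
        k=cv2.morphologyEx(m.reshape(384,512).astype(np.uint8),cv2.MORPH_OPEN,np.ones((3,3))).ravel()>0
        Q=P[k].astype(np.float32); print(c,n,k.sum(),cv2.minAreaRect(Q[:,:2]),Q.mean(0).round(4))
    box=lambda x0,x1,y0,y1:(P[:,0]>x0)&(P[:,0]<x1)&(P[:,1]>y0)&(P[:,1]<y1)
    rect((abs(P[:,2]-.058)<.008)&(im.min(1)>125)&box(.5,.67,-.16,.06),'rest')
    rect((P[:,2]>.005)&box(.40,.70,.2,.38),'tray')
    rect((P[:,2]>.006)&box(.38,.70,-.24,.14),'carrier')
    m=(P[:,2]>.068)&box(.44,.54,-.13,.01); Q=P[m]; print('spin',np.polyfit(Q[:,1],Q[:,0],1),Q.mean(0),Q[:,2].max())
```

```text
Traceback (most recent call last):
cv2.error: OpenCV(4.12.0) /io/opencv/modules/imgproc/src/convhull.cpp:143: error: (-215:Assertion failed) total >= 0 && (depth == CV_32F || depth == CV_32S) in function 'convexHull'
```

Request:
play_rows(
  delta_pos=[
    [0.032,-0.026,0],
    [0.032,-0.026,0],
    [0.032,-0.026,0],
    [0.032,-0.026,0],
    [0.032,-0.026,0],
    [0.032,-0.026,0],
    [0.032,-0.026,0],
    [0.032,-0.026,0],
  ],
  delta_rot=[
    [0,0,2.5],
    [0,0,2.5],
    [0,0,2.5],
    [0,0,2.5],
    [0,0,2.5],
    [0,0,2.5],
    [0,0,2.5],
    [0,0,2.5],
  ],
  gripper=[60,60,60,60,60,60,60,60],
)

```text
time_s: 1.37
eef_pos: [0.4969, 0.2857, 0.2137]
tool_rot: [0.05, 0.999, 0.0, 0.0]
force: [1.4, 0.8, 0.0]
grip_width: 0.601
```

Run:
```python
from h import *
o=sensors.get_obs(); im,d=viewer.capture('wrist'); cv2.imwrite('pics/w1raw.png',im); np.save('w1d.npy',d); np.save('w1o.npy',o,allow_pickle=True); save('w1',im,s=1.5)
print(o['time_s'],o['eef_pos'],o['tool_rot'],o['grip_width'],o['joint_pos'])
for n in ['bay_0','leaf_1','leaf_1_mid']:
    for f in finder.landmark_of(n,'wrist'): print(n,np.round(f['centre'],1),round(f['conf'],2),to_z('wrist',f['centre'],.008,o)[0].round(4))
```

```text
1.3667 [0.49691623 0.28569238 0.21370287] [4.96307952e-02 9.98767577e-01 2.47928749e-04 2.23577721e-04] 0.6011464764010077 [-0.64882991  0.35772453  0.13452181  1.44937856 -0.04847077  1.33707567
  0.95996678]
bay_0 [260.6 246.7] 0.58 [0.6268 0.2796 0.008 ]
leaf_1 [265.2 189.6] 0.85 [0.5347 0.295  0.008 ]
leaf_1 [260.5 232.3] 0.83 [0.6021 0.2817 0.008 ]
leaf_1 [271.1  25.8] 0.7 [0.3264 0.3209 0.008 ]
leaf_1 [260.8 132.8] 0.56 [0.4536 0.2962 0.008 ]
leaf_1_mid [266.1 155.6] 0.81 [0.4854 0.3006 0.008 ]
leaf_1_mid [258.4  46.9] 0.58 [0.3483 0.3032 0.008 ]
```

View pics/w1.png

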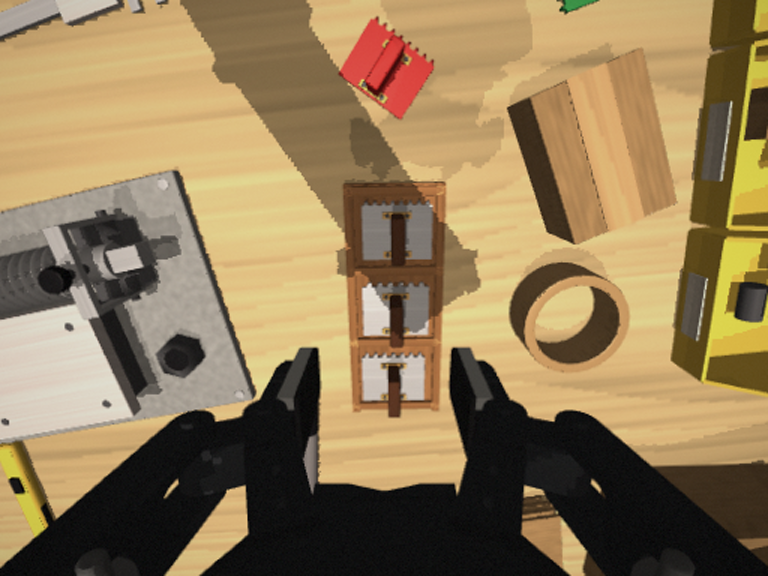

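Run:
```python
from h import *
im=cv2.imread('pics/w1raw.png'); save('w1c',im,(220,115,310,280),4.8 if 0 else 3.6); save('w1c2',im[:,:],(225,120,305,250),4.5)
```

```text
(no output)
```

View pics/w1c2.png

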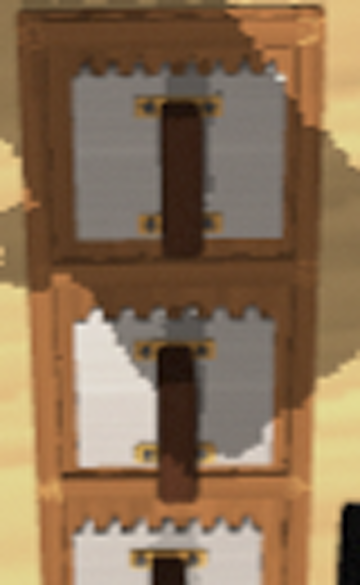

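Request:
play_rows(
  delta_pos=[
    [-0.015,0.002,-0.03],
    [-0.015,0.002,-0.03],
    [-0.01,0.001,-0.03],
  ],
  delta_rot=[
    [0,0,0],
    [0,0,0],
    [0,0,0],
  ],
  gripper=[60,60,60],
)

```text
time_s: 1.82
eef_pos: [0.4529, 0.2951, 0.123]
tool_rot: [0.049, 0.999, 0.001, -0.0]
force: [-1.5, 0.3, 0.2]
grip_width: 0.6
```

Run:
```python
from h import *
o=sensors.get_obs(); im,d=viewer.capture('wrist'); cv2.imwrite('pics/w2raw.png',im); np.save('w2d.npy',d); np.save('w2o.npy',o,allow_pickle=True); save('w2',im,(190,110,350,370),3); save('w2b',im,s=1.5)
print(o['time_s'],o['eef_pos'],o['tool_rot'],o['grip_width'])
```

```text
1.8167 [0.45288816 0.29506127 0.123034  ] [ 4.87373052e-02  9.98810561e-01  1.45003079e-03 -1.91226400e-04] 0.5999934139625511
```

View pics/w2b.png

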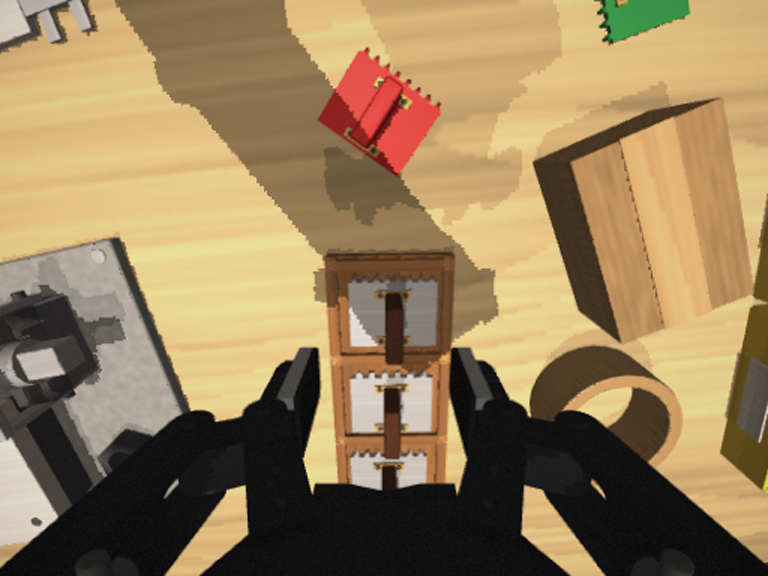

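```bash
cat >> h.py <<'E'
def ortho(cam,img,z,x0,x1,y0,y1,mm,obs=None,yaw=0,org=(0,0)):
    # output: rows = x increasing downward, cols = y increasing to right (in frame org,yaw)
    xs=np.arange(x0,x1,mm); ys=np.arange(y0,y1,mm); X,Y=np.meshgrid(xs,ys,indexing='ij')
    c,s=np.cos(yaw),np.sin(yaw)
    W=np.c_[org[0]+c*X.ravel()-s*Y.ravel(),org[1]+s*X.ravel()+c*Y.ravel(),np.full(X.size,z)]
    p=project(cam,W,obs).astype(np.float32)
    return cv2.remap(img,p[:,0].reshape(X.shape),p[:,1].reshape(X.shape),cv2.INTER_CUBIC)
E
python3 - <<'E'
from h import *
outs=[]
for k in '12':
    im=cv2.imread(f'pics/w{k}raw.png'); o=np.load(f'w{k}o.npy',allow_pickle=True).item()
    a=ortho('wrist',im,.012,.42,.69,.23,.35,.0005,o)
    for x in range(0,540,40): cv2.putText(a,f'{.42+x*.0005:.2f}',(0,x+4),0,.3,(0,0,255),1); cv2.line(a,(22,x),(26,x),(0,0,255),1)
    for y in range(0,240,20): cv2.line(a,(y,0),(y,4 if y%40 else 10),(0,255,0),1)
    outs.append(a)
cv2.imwrite('pics/or1.png',np.hstack(outs))
b=cv2.imread('pics/w2raw.png');o=np.load('w2o.npy',allow_pickle=True).item()
E
```

```text
(no output)
```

View pics/or1.png

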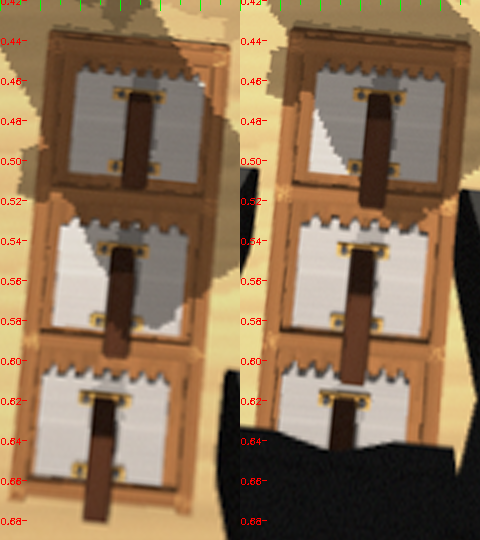

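Run:
```python
from h import *
rows=[]
yaw=np.deg2rad(-4.7)
for k,cs in (('1',[(.4535,.297),(.530,.291),(.603,.284)]),('2',[(.4535,.297),(.530,.291),(.603,.284)])):
    im=cv2.imread(f'pics/w{k}raw.png'); o=np.load(f'w{k}o.npy',allow_pickle=True).item()
    for c in cs:
        a=ortho('wrist',im,.012,-.008,.010,-.036,.036,.0001,o,yaw,c)
        for i in range(0,720,100): cv2.line(a,(i+10,0),(i+10,8),(0,0,255),1)
        rows.append(a[:95*2:1]); 
        g=a[:,:,:].astype(float).sum(2)
out=np.vstack([cv2.resize(r,(720,98)) for r in rows]); cv2.imwrite('pics/or2.png',out)
```

```text
(no output)
```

View pics/or2.png

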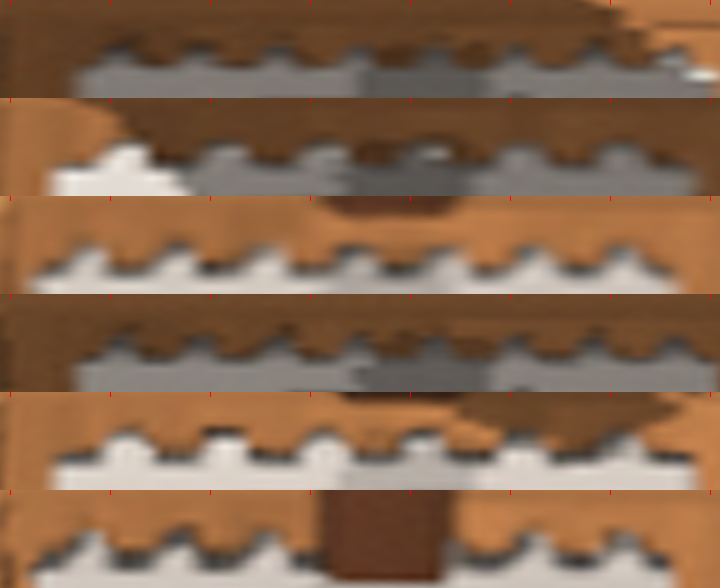

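Request:
play_rows(
  delta_pos=[
    [0,0,0.04],
    [0.012,-0.036,0.01],
    [0.012,-0.038,0],
    [0.012,-0.038,0],
    [0.012,-0.038,0],
    [0.012,-0.038,0],
    [0.012,-0.038,0],
    [0.012,-0.038,0],
  ],
  delta_rot=[
    [0,0,0],
    [0,0,1.5],
    [0,0,1.5],
    [0,0,1.5],
    [0,0,1.5],
    [0,0,1.5],
    [0,0,1.5],
    [0,0,1.5],
  ],
  gripper=[60,60,60,60,60,60,60,60],
)

```text
time_s: 2.53
eef_pos: [0.5403, 0.0282, 0.1748]
tool_rot: [-0.043, 0.999, 0.001, 0.001]
force: [-0.5, -0.0, 0.4]
grip_width: 0.598
```

Request:
play_rows(
  delta_pos=[
    [0.005,-0.036,0],
    [0.005,-0.035,0],
    [0,0,0],
  ],
  delta_rot=[
    [0,0,0],
    [0,0,0],
    [0,0,0],
  ],
  gripper=[60,60,60],
)

```text
time_s: 2.78
eef_pos: [0.5503, -0.0531, 0.1749]
tool_rot: [-0.035, 0.999, -0.004, 0.001]
force: [-0.5, -2.0, -1.0]
grip_width: 0.6
```

Run:
```python
from h import *
o=sensors.get_obs(); im,d=viewer.capture('wrist'); cv2.imwrite('pics/w3raw.png',im); np.save('w3d.npy',d); np.save('w3o.npy',o,allow_pickle=True); save('w3b',im,s=1.5)
print(o['time_s'],o['eef_pos'],o['tool_rot'],o['grip_width'])
```

```text
2.7833 [ 0.55028384 -0.05310655  0.17491874] [-0.03497167  0.99938068 -0.00377137  0.00100974] 0.6001009525297823
```

View pics/w3b.png

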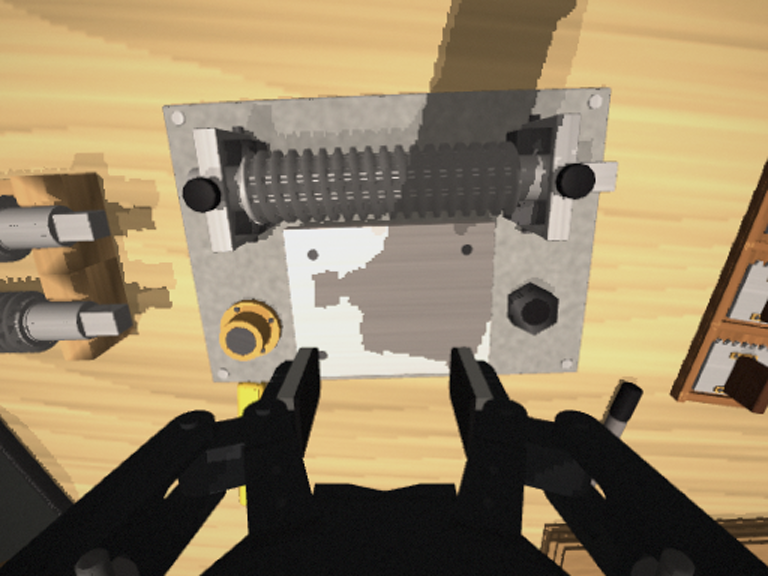

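Run:
```python
from h import *
im=cv2.imread('pics/w3raw.png'); o=np.load('w3o.npy',allow_pickle=True).item()
C=to_z('wrist',np.array([(163,106),(610,88),(578,372),(213,382)])/1.5,.012,o); print(C.round(4).tolist())
R_=to_z('wrist',np.array([(285,231),(495,219),(489,372)])/1.5,.058,o); print(R_.round(4).tolist())
E=lambda a,b:(np.hypot(*(a-b)[:2]),np.rad2deg(np.arctan2(*(b-a)[[1,0]])))
print([E(C[i],C[j]) for i,j in((0,1),(1,2),(3,2),(0,3))],[E(R_[0],R_[1]),E(R_[1],R_[2])])
a=ortho('wrist',im,.06,.44,.68,-.18,.08,.0004,o)
for x in range(0,600,50): cv2.putText(a,f'{.44+x*.0004:.2f}',(0,x+4),0,.3,(0,0,255),1); cv2.line(a,(25,x),(29,x),(0,0,255),1)
for y in range(0,650,25): cv2.line(a,(y,0),(y,4 if y%50 else 10),(0,255,0),1)
cv2.imwrite('pics/or3.png',a)
```

```text
[[0.4442, -0.2305, 0.012], [0.4087, 0.1041, 0.012], [0.6454, 0.1312, 0.012], [0.681, -0.2063, 0.012]]
[[0.5251, -0.1261, 0.058], [0.5063, 0.0199, 0.058], [0.6256, 0.0338, 0.058]]
[(np.float64(0.3364812771474254), np.float64(96.0699412548857)), (np.float64(0.23823045491011574), np.float64(6.533572342981952)), (np.float64(0.3393798593362219), np.float64(96.02451113377678)), (np.float64(0.23795553958790125), np.float64(5.836197051365509))] [(np.float64(0.14719905087833543), np.float64(97.35321583593124)), (np.float64(0.12013444132685555), np.float64(6.642442141742872))]
```

View pics/or3.png

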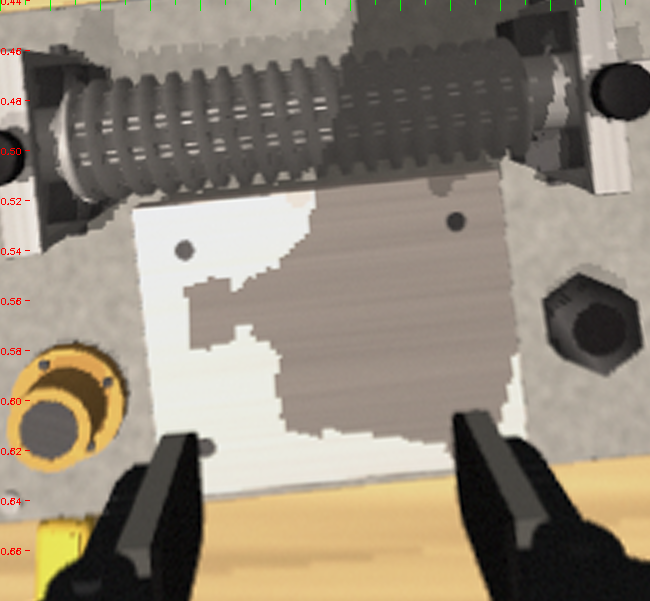

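Run:
```python
from h import *
im=cv2.imread('pics/w3raw.png'); o=np.load('w3o.npy',allow_pickle=True).item()
yaw=np.deg2rad(6.3); c=(.4869,-.0563)
print(campose('wrist',o)[1])
a=ortho('wrist',im,.062,-.03,.04,-.095,.095,.00025,o,yaw,c)
for y in range(0,760,40): cv2.line(a,(y+20,0),(y+20,6),(0,255,0),1)
b=ortho('wrist',im,.084,-.02,.02,-.095,.095,.00025,o,yaw,c)
cv2.imwrite('pics/or4.png',np.vstack([a,b]))
g=lambda z,x0,x1:ortho('wrist',im,z,x0,x1,-.08,.08,.00025,o,yaw,c).astype(float).sum(2)
for z,x0,x1 in [(.062,.019,.0205),(.062,.0205,.022),(.062,.022,.0235),(.062,-.0235,-.022),(.062,-.022,-.0205),(.084,-.002,.002),(.083,-.006,-.002),(.083,.002,.006)]:
    s=g(z,x0,x1).mean(0); y=np.arange(len(s))*.00025
    s=s-cv2.GaussianBlur(s[None],(0,0),40)[0]; w=np.hanning(len(s))
    ps=np.arange(.007,.012,.00005); A=[abs((s*w*np.exp(-2j*np.pi*y/p)).sum()) for p in ps]
    print(z,x0,x1,ps[np.argmax(A)],[round(A[np.argmin(abs(ps-p))]) for p in(.008,.009,.01)])
```

```text
[ 0.47260267 -0.05755192  0.33518077]
0.062 0.019 0.0205 0.009799999999999982 [976, 1163, 3888]
0.062 0.0205 0.022 0.009949999999999983 [306, 3485, 9849]
0.062 0.022 0.0235 0.009999999999999981 [559, 3441, 12282]
0.062 -0.0235 -0.022 0.009949999999999983 [956, 3951, 14738]
0.062 -0.022 -0.0205 0.009899999999999982 [1117, 4530, 14255]
0.084 -0.002 0.002 0.010049999999999983 [481, 754, 1393]
0.083 -0.006 -0.002 0.009799999999999982 [355, 1636, 4714]
0.083 0.002 0.006 0.009699999999999983 [706, 1954, 4107]
```

View pics/or4.png

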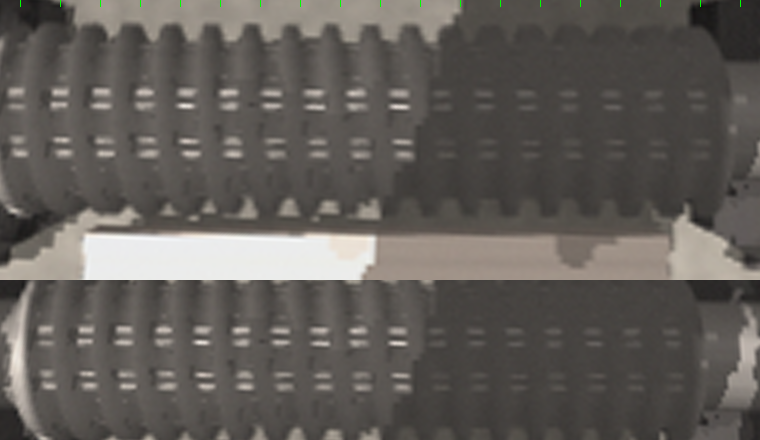

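Run:
```python
from h import *
im=cv2.imread('pics/w3raw.png'); o=np.load('w3o.npy',allow_pickle=True).item()
for yd in (6.0,6.3,6.6):
  yaw=np.deg2rad(yd); c=(.4869,-.0563)
  for x0,x1 in((.0195,.021),(.021,.0225),(.022,.0235)):
    s=ortho('wrist',im,.062,x0,x1,-.08,.08,.00025,o,yaw,c).astype(float).sum(2).mean(0); y=-.08+np.arange(len(s))*.00025
    s=s-cv2.GaussianBlur(s[None],(0,0),30)[0]
    for a,b in((-.055,-.005),(-.03,.03),(0,.05)):
        m=(y>a)&(y<b); z=(s[m]*np.hanning(m.sum())*np.exp(-2j*np.pi*y[m]/.01)).sum()
        # s~cos(2pi(y-yb)/p) bright at yb ; crest = yb+.005
        yb=np.angle(z.conj())/(2*np.pi)*.01; print(yd,x0,(a,b),'crest',round(((yb+.005)%.01)*1000,2),abs(z).round())
# edge straightness : silhouette rows upper & lower for axis yaw
```

```text
6.0 0.0195 (-0.055, -0.005) crest 2.57 2783.0
6.0 0.0195 (-0.03, 0.03) crest 2.82 2587.0
6.0 0.0195 (0, 0.05) crest 1.85 1132.0
6.0 0.021 (-0.055, -0.005) crest 2.27 4959.0
6.0 0.021 (-0.03, 0.03) crest 2.4 4934.0
6.0 0.021 (0, 0.05) crest 2.06 1469.0
6.0 0.022 (-0.055, -0.005) crest 2.14 5684.0
6.0 0.022 (-0.03, 0.03) crest 2.33 5328.0
6.0 0.022 (0, 0.05) crest 2.11 1461.0
6.3 0.0195 (-0.055, -0.005) crest 2.42 3070.0
6.3 0.0195 (-0.03, 0.03) crest 2.69 2643.0
6.3 0.0195 (0, 0.05) crest 1.7 1061.0
6.3 0.021 (-0.055, -0.005) crest 2.14 5188.0
6.3 0.021 (-0.03, 0.03) crest 2.28 4938.0
6.3 0.021 (0, 0.05) crest 1.94 1455.0
6.3 0.022 (-0.055, -0.005) crest 1.99 5560.0
6.3 0.022 (-0.03, 0.03) crest 2.21 5260.0
6.3 0.022 (0, 0.05) crest 1.98 1490.0
6.6 0.0195 (-0.055, -0.005) crest 2.27 3352.0
6.6 0.0195 (-0.03, 0.03) crest 2.57 2695.0
6.6 0.0195 (0, 0.05) crest 1.54 978.0
6.6 0.021 (-0.055, -0.005) crest 2.0 5408.0
6.6 0.021 (-0.03, 0.03) crest 2.16 4937.0
6.6 0.021 (0, 0.05) crest 1.81 1437.0
6.6 0.022 (-0.055, -0.005) crest 1.84 5355.0
6.6 0.022 (-0.03, 0.03) crest 2.09 5179.0
6.6 0.022 (0, 0.05) crest 1.86 1498.0
```

Request:
play_rows(
  delta_pos=[
    [0.001,0.038,0],
    [0.001,0.04,0],
    [0.001,0.04,0],
    [0.001,0.04,0],
    [0.001,0.04,0],
    [0.001,0.04,0],
    [0.002,0.04,0],
    [0.002,0.04,0],
  ],
  delta_rot=[
    [0,0,-1.2],
    [0,0,-1.2],
    [0,0,-1.2],
    [0,0,-1.2],
    [0,0,-1.2],
    [0,0,-1.2],
    [0,0,-1.2],
    [0,0,-1],
  ],
  gripper=[50,50,50,50,50,50,50,50],
)

```text
time_s: 3.5
eef_pos: [0.5577, 0.2805, 0.1745]
tool_rot: [0.039, 0.999, 0.001, -0.0]
force: [0.6, -0.3, -0.1]
grip_width: 0.5
```

Request:
play_rows(
  delta_pos=[
    [0,0.025,-0.025],
    [0,0,-0.04],
    [0,0,-0.02],
    [0,0,0],
  ],
  delta_rot=[
    [0,0,0],
    [0,0,0],
    [0,0,0],
    [0,0,0],
  ],
  gripper=[50,50,50,50],
)

```text
time_s: 3.83
eef_pos: [0.5533, 0.302, 0.0827]
tool_rot: [0.038, 0.999, -0.002, -0.006]
force: [-0.8, -1.0, -0.1]
grip_width: 0.499
```

Run:
```python
from h import *
o=sensors.get_obs(); print(o['time_s'],o['eef_pos'],o['tool_rot'],o['grip_width'],o['force'])
im,d=viewer.capture('wrist'); cv2.imwrite('pics/w4raw.png',im); np.save('w4o.npy',o,allow_pickle=True); save('w4b',im,s=1.5)
```

```text
3.8333 [0.55330684 0.30202798 0.08272996] [ 0.03831952  0.99924648 -0.00230885 -0.00572346] 0.49853430916636315 [-0.79057625 -0.98165302 -0.11461493]
```

View pics/w4b.png

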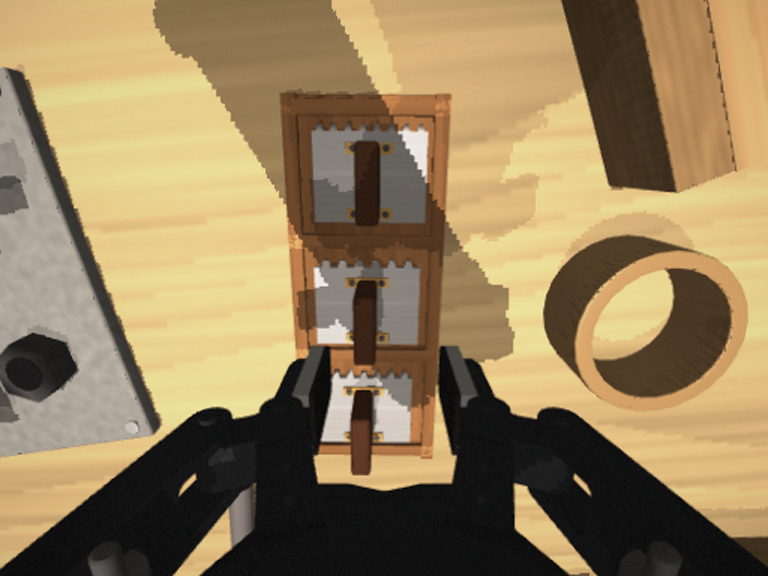

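Run:
```python
from h import *
im=cv2.imread('pics/w4raw.png'); o=np.load('w4o.npy',allow_pickle=True).item()
yaw=np.deg2rad(-4.7)
a=ortho('wrist',im,.012,-.02,.07,-.05,.05,.0002,o,yaw,(.530,.291))
for i in range(0,500,50): cv2.line(a,(i,0),(i,8),(0,0,255),1); cv2.line(a,(0,i),(8,i),(0,0,255),1)
b=ortho('wrist',im,.048,-.02,.07,-.05,.05,.0002,o,yaw,(.530,.291))
for i in range(0,500,50): cv2.line(b,(i,0),(i,8),(0,0,255),1); cv2.line(b,(0,i),(8,i),(0,0,255),1)
cv2.imwrite('pics/or5.png',np.hstack([a,b])[:,:800])
o=sensors.get_obs(); print(o['time_s'],o['eef_pos'],o['tool_rot'])
```

```text
3.8833 [0.55596541 0.30188429 0.08602459] [ 0.03921599  0.99922529 -0.00103356 -0.00313978]
```

View pics/or5.png

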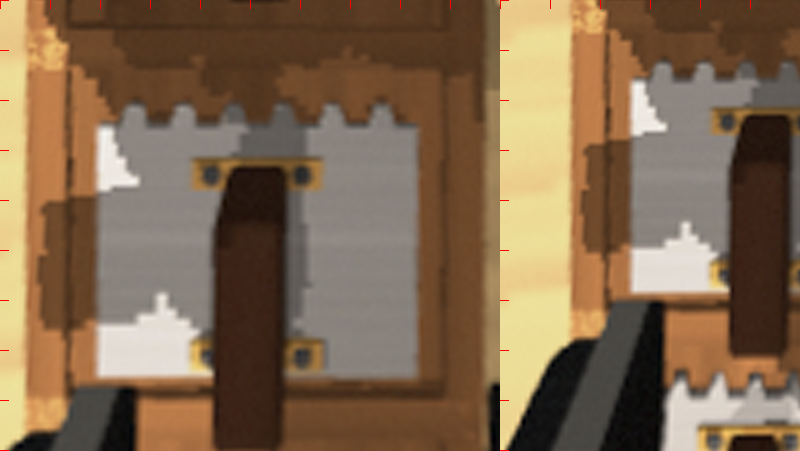

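Request:
play_rows(
  delta_pos=[
    [0.002,-0.0095,-0.01],
    [0,0,-0.02],
    [0,0,-0.02],
    [0,0,-0.01],
    [0,0,0],
    [0,0,0],
  ],
  delta_rot=[
    [0,0,0],
    [0,0,0],
    [0,0,0],
    [0,0,0],
    [0,0,0],
    [0,0,0],
  ],
  gripper=[50,50,50,50,50,50],
)

```text
time_s: 4.38
eef_pos: [0.5624, 0.2906, 0.0295]
tool_rot: [0.041, 0.999, 0.0, 0.001]
force: [0.3, 0.1, 0.9]
grip_width: 0.502
```

Request:
play_rows(
  delta_pos=[
    [0,0,0],
    [0,0,0],
    [0,0,0],
    [0,0,0],
    [0,0,0],
    [0,0,0],
  ],
  delta_rot=[
    [0,0,0],
    [0,0,0],
    [0,0,0],
    [0,0,0],
    [0,0,0],
    [0,0,0],
  ],
  gripper=[30,20,12,5,5,5],
  newtons=30,
)

```text
time_s: 4.88
eef_pos: [0.5631, 0.2916, 0.0305]
tool_rot: [0.041, 0.999, 0.001, 0.002]
force: [0.4, 0.5, 5.3]
grip_width: 0.052
```

Run:
```python
from h import *
o=sensors.get_obs(); print(o['time_s'],o['eef_pos'],o['tool_rot'],o['grip_width'],o['force'],o['wrist_torque'])
im,d=viewer.capture('wrist'); save('w5b',im,(130,150,400,384),2.8)
im,d=viewer.capture('scene'); save('s5',im,(290,130,440,280),4)
```

```text
4.8833 [0.56305523 0.2915662  0.03047661] [0.04110643 0.99915275 0.00113889 0.00165748] 0.05186394479106897 [0.41391824 0.48174937 5.30231112] [-0.00327863  0.0904265  -0.01096937]
```

View pics/w5b.png

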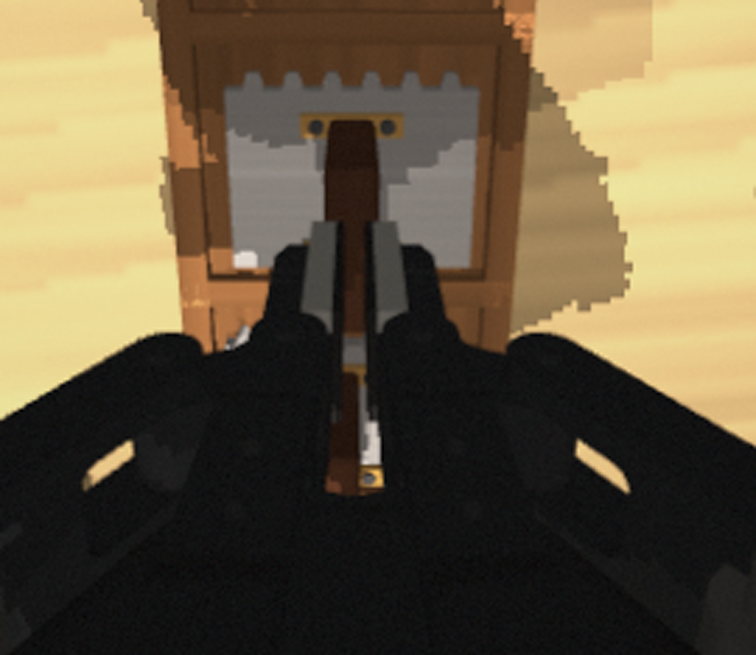

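View pics/s5.png

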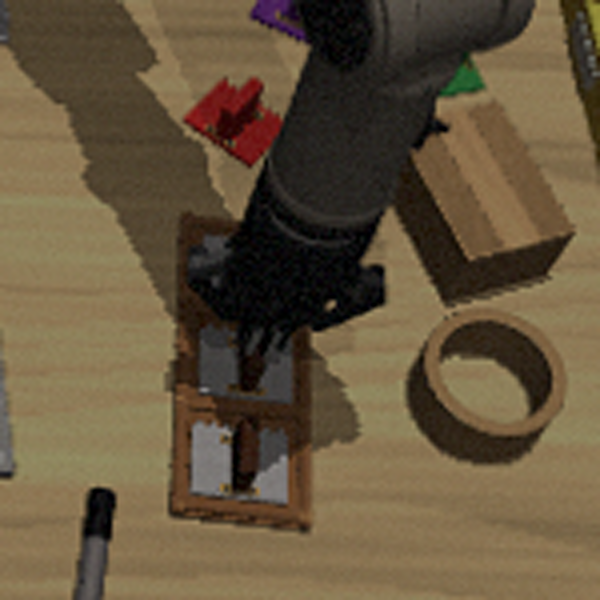

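Request:
play_rows(
  delta_pos=[
    [0,0,0.002],
    [0,0,0.002],
    [0,0,0],
  ],
  delta_rot=[
    [0,0,0],
    [0,0,0],
    [0,0,0],
  ],
  gripper=[0,0,0],
)

```text
time_s: 5.23
eef_pos: [0.5616, 0.2906, 0.0326]
tool_rot: [0.041, 0.999, 0.0, 0.0]
force: [-0.0, 0.1, 0.6]
grip_width: 0.0
```

Run:
```python
from h import *
o=sensors.get_obs(); print(o['time_s'],o['eef_pos'],o['tool_rot'],o['grip_width'],o['force'],o['wrist_torque'])
im,d=viewer.capture('wrist'); save('w6b',im,(130,150,400,384),2.8)
P=to_depth('wrist',[(256,r) for r in range(180,330,10)],[d[r,256] for r in range(180,330,10)],o); print(P.round(3).tolist())
print([round(float(x),3) for x in d[235,225:290]])
```

```text
5.2333 [0.56157576 0.29057485 0.03258487] [4.12017746e-02 9.99150846e-01 2.90789397e-06 2.35392681e-05] 2.0502368937610373e-05 [-0.03763388  0.08344716  0.58277469] [0.03583504 0.01273124 0.02866191]
[[0.535, 0.292, 0.008], [0.541, 0.292, 0.013], [0.543, 0.292, 0.028], [0.543, 0.292, 0.045], [0.548, 0.291, 0.048], [0.551, 0.291, 0.057], [0.551, 0.291, 0.068], [0.551, 0.291, 0.078], [0.552, 0.291, 0.086], [0.556, 0.291, 0.088], [0.561, 0.29, 0.088], [0.484, 0.297, 0.193], [0.572, 0.289, 0.089], [0.618, 0.286, 0.044], [0.624, 0.285, 0.047]]
[0.202, 0.201, 0.201, 0.201, 0.201, 0.201, 0.2, 0.201, 0.201, 0.2, 0.201, 0.201, 0.203, 0.2, 0.201, 0.201, 0.201, 0.2, 0.201, 0.201, 0.147, 0.145, 0.146, 0.145, 0.145, 0.145, 0.146, 0.145, 0.146, 0.145, 0.146, 0.145, 0.146, 0.145, 0.144, 0.145, 0.145, 0.145, 0.145, 0.145, 0.144, 0.146, 0.145, 0.145, 0.201, 0.2, 0.201, 0.2, 0.201, 0.2, 0.201, 0.201, 0.2, 0.2, 0.202, 0.202, 0.2, 0.201, 0.202, 0.201, 0.202, 0.201, 0.2, 0.202, 0.2]
```

View pics/w6b.png

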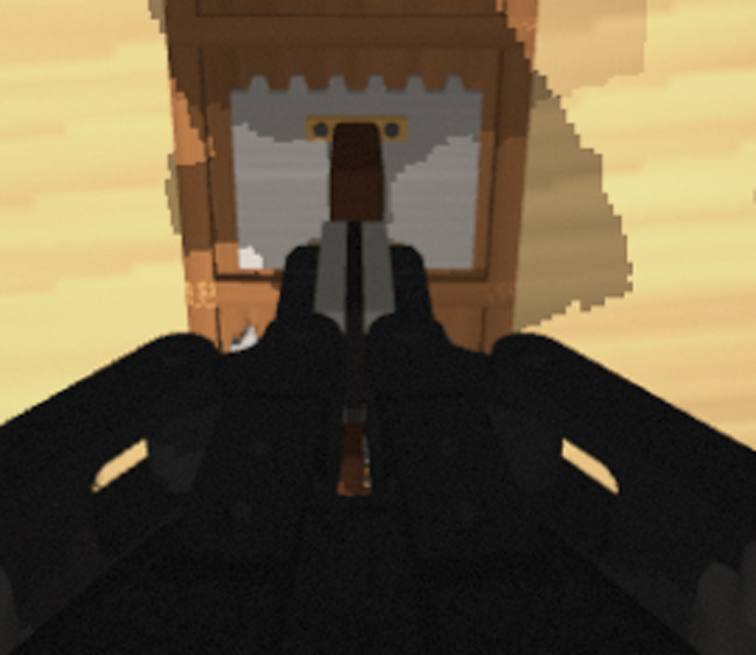

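Run:
```python
from h import *
from scipy.spatial.transform import Rotation as R
d=np.load('w3d.npy'); T=np.array(viewer.camera_params('wrist')['T_tool_cam'])
rr,cc=np.mgrid[0:384,0:512]; u=ray('wrist',np.c_[cc.ravel(),rr.ravel()])*d.ravel()[:,None]
P=(u@T[:3,:3].T+T[:3,3]).reshape(384,512,3)
for (r,c) in [(233,209),(236,200),(245,205),(260,200),(280,195),(300,200),(233,305),(236,312),(250,310),(280,312)]: print((r,c),P[r,c].round(4))
m=(abs(P[...,0])<.03)&(P[...,2]<.03)&(abs(P[...,1])<.06)&(d>0); Q=P[m]; print('max z',np.sort(Q[:,2])[-5:],Q[np.argmax(Q[:,2])])
o=sensors.get_obs(); im,d=viewer.capture('wrist'); u=ray('wrist',np.c_[cc.ravel(),rr.ravel()])*d.ravel()[:,None]
P=(u@T[:3,:3].T+T[:3,3]).reshape(384,512,3)
for r in range(220,275,4): print(r,P[r,250].round(4),P[r,262].round(4),im[r,250],d[r,250].round(4))
```

```text
(233, 209) [ 0.0104 -0.0266 -0.0266]
(236, 200) [ 0.0102 -0.031  -0.0298]
(245, 205) [ 0.0104 -0.0263 -0.0402]
(260, 200) [ 0.0104 -0.0261 -0.0542]
(280, 195) [ 0.0039 -0.0275 -0.0602]
(300, 200) [ 0.0164 -0.0189 -0.088 ]
(233, 305) [ 0.0101  0.0272 -0.0261]
(236, 312) [ 0.0108  0.0301 -0.0311]
(250, 310) [ 0.0101  0.0265 -0.0447]
(280, 312) [ 0.0029  0.0251 -0.0588]
max z [-0.02138347 -0.02126004 -0.02123665 -0.02094319 -0.02092259] [-0.00100387  0.02581598 -0.02092259]
220 [ 0.0134 -0.0039 -0.0156] [ 0.0136  0.0033 -0.0159] [18 26 44] 0.1574
224 [ 0.0111 -0.0039 -0.0162] [ 0.0107  0.0033 -0.0154] [20 28 45] 0.1575
228 [ 0.0085 -0.0039 -0.0161] [ 0.0775 -0.0002 -0.1604] [26 34 48] 0.1584
232 [ 0.0102 -0.0037 -0.025 ] [ 0.0107  0.0031 -0.026 ] [65 69 71] 0.1495
236 [ 0.0107 -0.0035 -0.0309] [ 0.0104  0.003  -0.0302] [65 70 73] 0.1437
240 [ 0.011  -0.0034 -0.0359] [ 0.0105  0.0029 -0.035 ] [68 73 75] 0.1388
244 [ 0.0109 -0.0033 -0.04  ] [ 0.0109  0.0028 -0.04  ] [66 71 73] 0.1349
248 [ 0.011  -0.0032 -0.0442] [ 0.0109  0.0027 -0.0439] [65 71 73] 0.131
252 [ 0.011  -0.0032 -0.048 ] [ 0.0103  0.0027 -0.0468] [66 70 74] 0.1272
256 [ 0.0109 -0.0031 -0.0514] [ 0.0102  0.0026 -0.0503] [67 71 73] 0.1241
260 [ 0.0098 -0.003  -0.0531] [ 0.0106  0.0025 -0.0543] [67 71 74] 0.1228
264 [ 0.0085 -0.003  -0.0544] [ 0.0089  0.0025 -0.055 ] [79 84 88] 0.122
268 [ 0.0116 -0.0028 -0.0622] [ 0.0114  0.0023 -0.062 ] [17 16 17] 0.1135
272 [ 0.011  -0.0028 -0.0643] [ 0.0112  0.0023 -0.0646] [17 18 19] 0.1118
```

Request:
play_rows(
  delta_pos=[
    [0,0,0.004],
    [0,0,0],
    [0,0,0],
    [0,0,0],
    [0,0,-0.01],
    [0,0,-0.01],
    [0,0,0],
  ],
  delta_rot=[
    [0,0,0],
    [0,0,0],
    [0,0,0],
    [0,0,0],
    [0,0,0],
    [0,0,0],
    [0,0,0],
  ],
  gripper=[45,45,45,45,45,45,45],
)

```text
time_s: 5.92
eef_pos: [0.5592, 0.2894, 0.0131]
tool_rot: [0.041, 0.999, -0.001, -0.003]
force: [-0.7, -0.0, -0.5]
grip_width: 0.452
```

Request:
play_rows(
  delta_pos=[
    [0,0,-0.008],
    [0,0,-0.006],
    [0,0,0],
    [0,0,0],
  ],
  delta_rot=[
    [0,0,0],
    [0,0,0],
    [0,0,0],
    [0,0,0],
  ],
  gripper=[45,45,45,45],
)

```text
time_s: 6.25
eef_pos: [0.5611, 0.2903, 0.0016]
tool_rot: [0.041, 0.999, -0.0, -0.001]
force: [0.3, -0.2, 1.0]
grip_width: 0.453
```

Run:
```python
from h import *
o=sensors.get_obs(); print(o['time_s'],o['eef_pos'],o['tool_rot'],o['grip_width'],o['force'],o['wrist_torque'])
im,d=viewer.capture('wrist'); save('w7b',im,(130,150,400,384),2.8)
```

```text
6.25 [0.56111346 0.29028282 0.00162789] [ 4.12502605e-02  9.99148593e-01 -3.76754308e-04 -6.02008123e-04] 0.45262837356135666 [ 0.28143773 -0.15605918  1.03476038] [ 0.01725351 -0.02274147 -0.00794782]
```

View pics/w7b.png

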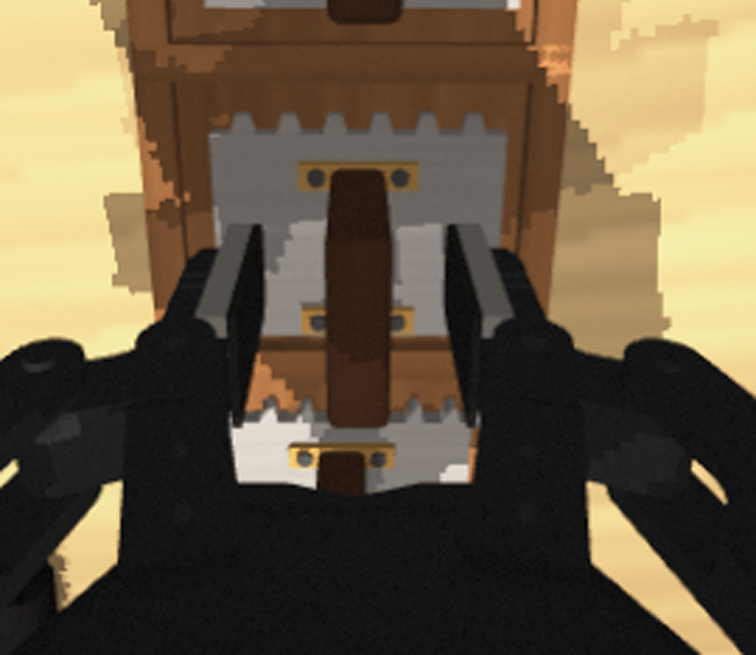

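Request:
play_rows(
  delta_pos=[
    [0,0,0],
    [0,0,0],
    [0,0,0],
    [0,0,0],
    [0,0,0],
    [0,0,0],
  ],
  delta_rot=[
    [0,0,0],
    [0,0,0],
    [0,0,0],
    [0,0,0],
    [0,0,0],
    [0,0,0],
  ],
  gripper=[30,20,10,0,0,0],
  newtons=35,
)

```text
time_s: 6.8
eef_pos: [0.5621, 0.2909, 0.003]
tool_rot: [0.041, 0.999, 0.0, 0.001]
force: [0.2, 0.3, 1.4]
grip_width: 0.134
```

Request:
play_rows(
  delta_pos=[
    [0,0,0.01],
    [0,0,0.03],
    [0,0,0.03],
    [0,0,0.03],
    [0,0,0],
  ],
  delta_rot=[
    [0,0,0],
    [0,0,0],
    [0,0,0],
    [0,0,0],
    [0,0,0],
  ],
  gripper=[0,0,0,0,0],
)

```text
time_s: 7.22
eef_pos: [0.566, 0.2926, 0.1102]
tool_rot: [0.041, 0.999, 0.003, 0.006]
force: [1.2, 0.8, -0.1]
grip_width: 0.133
```

Run:
```python
from h import *
o=sensors.get_obs(); print(o['time_s'],o['eef_pos'],o['tool_rot'],o['grip_width'],o['force'],o['wrist_torque'])
im,d=viewer.capture('wrist'); save('w8b',im,s=1.5)
```

```text
7.2167 [0.56603077 0.29257967 0.11016715] [0.04125153 0.99912662 0.00335901 0.00574652] 0.13349173988087024 [ 1.17453395  0.84629047 -0.13969499] [ 0.01902048 -0.16537953 -0.02260948]
```

View pics/w8b.png

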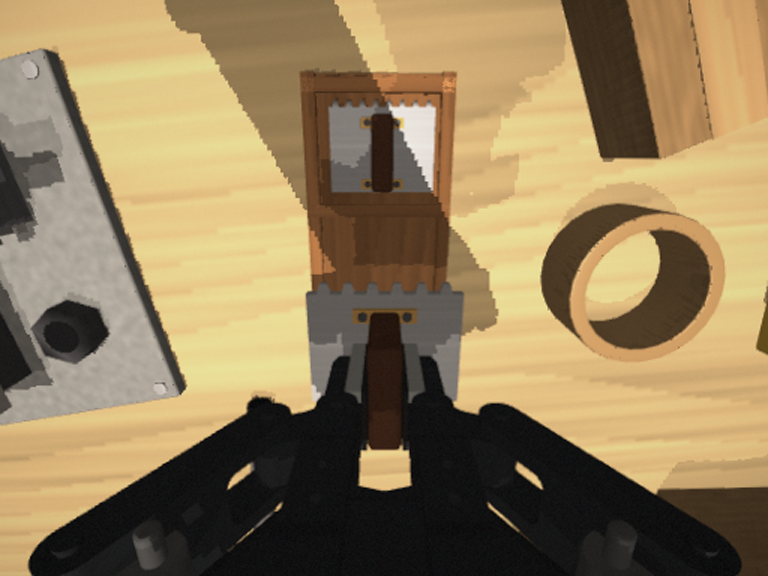

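Request:
play_rows(
  delta_pos=[
    [0.003,-0.03,0.02],
    [0.003,-0.038,0],
    [0.003,-0.038,0],
    [0.003,-0.038,0],
    [0.003,-0.038,0],
    [0.003,-0.038,0],
    [0.002,-0.038,0],
    [0.002,-0.038,0],
  ],
  delta_rot=[
    [0,0,1],
    [0,0,1],
    [0,0,1],
    [0,0,2],
    [0,0,2],
    [0,0,2],
    [0,0,1],
    [0,0,1],
  ],
  gripper=[0,0,0,0,0,0,0,0],
)

```text
time_s: 7.93
eef_pos: [0.582, -0.0072, 0.121]
tool_rot: [-0.055, 0.998, 0.0, -0.002]
force: [-0.2, -0.8, -0.9]
grip_width: 0.134
```

Request:
play_rows(
  delta_pos=[
    [0,-0.025,0],
    [-0.001,-0.015,0],
    [0,0,-0.02],
    [0,0,-0.02],
    [0,0,0],
    [0,0,0],
  ],
  delta_rot=[
    [0,0,0],
    [0,0,0],
    [0,0,0],
    [0,0,0],
    [0,0,0],
    [0,0,0],
  ],
  gripper=[0,0,0,0,0,0],
)

```text
time_s: 8.43
eef_pos: [0.5802, -0.045, 0.0803]
tool_rot: [-0.055, 0.998, 0.0, -0.003]
force: [0.6, -0.9, -0.8]
grip_width: 0.133
```

Run:
```python
from h import *
o=sensors.get_obs(); print(o['time_s'],o['eef_pos'],o['tool_rot'],o['grip_width'],o['force'],o['wrist_torque'])
im,d=viewer.capture('wrist'); cv2.imwrite('pics/w9raw.png',im);np.save('w9d.npy',d);np.save('w9o.npy',o,allow_pickle=True); save('w9b',im,s=1.5)
```

```text
8.4333 [ 0.58018903 -0.044969    0.08029693] [-5.48386402e-02  9.98490805e-01  4.25347295e-04 -2.94184833e-03] 0.1329616889414051 [ 0.58522822 -0.87335299 -0.77953448] [-0.01809745 -0.04698936 -0.0276709 ]
```

View pics/w9b.png

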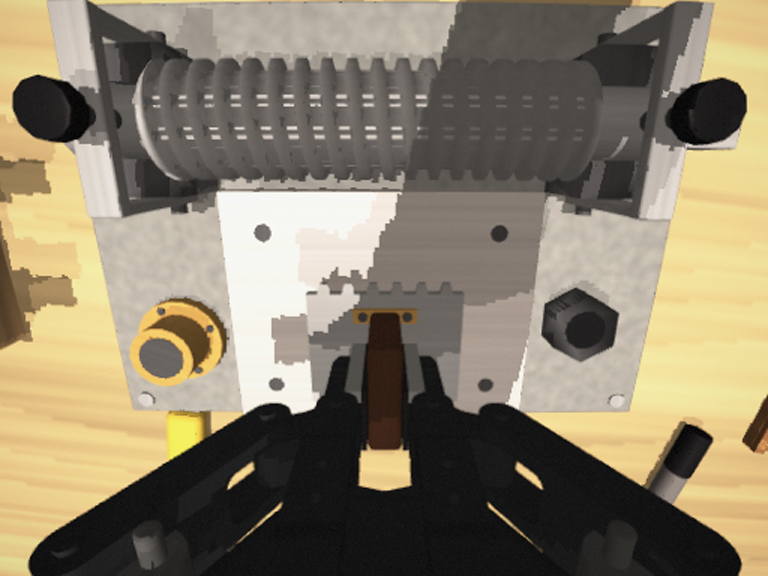

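Run:
```python
from h import *
im=cv2.imread('pics/w9raw.png'); o=np.load('w9o.npy',allow_pickle=True).item(); d=np.load('w9d.npy')
print('cam',campose('wrist',o)[1])
yaw=np.deg2rad(6.3); c=(.4869,-.0563)
P=to_depth('wrist',[(225,215),(290,215),(215,240),(300,250),(180,160),(330,160)],[d[215,225],d[215,290],d[240,215],d[250,300],d[160,180],d[160,330]],o); print(P.round(4).tolist())
zt=.0895
a=ortho('wrist',im,zt,.03,.09,-.05,.05,.0002,o,yaw,c)
for i in range(0,500,50): cv2.line(a,(i,0),(i,8),(0,0,255),1); cv2.line(a,(0,i),(8,i),(0,0,255),1)
b=ortho('wrist',im,.062,-.03,.04,-.095,.095,.00025,o,yaw,c)
for y in range(0,760,40): cv2.line(b,(y+20,0),(y+20,6),(0,255,0),1)
for x in range(0,280,20): cv2.line(b,(0,x),(6,x),(0,255,0),1)
cv2.imwrite('pics/or9a.png',a); cv2.imwrite('pics/or9b.png',b)
for x0,x1 in((.0195,.021),(.021,.0225),(.022,.0235)):
    s=ortho('wrist',im,.0625,x0,x1,-.08,.08,.00025,o,yaw,c).astype(float).sum(2).mean(0); y=-.08+np.arange(len(s))*.00025
    s=s-cv2.GaussianBlur(s[None],(0,0),30)[0]
    for A,B in((-.055,-.005),(-.03,.03),(0,.05)):
        m=(y>A)&(y<B); z=(s[m]*np.hanning(m.sum())*np.exp(-2j*np.pi*y[m]/.01)).sum()
        yb=np.angle(z.conj())/(2*np.pi)*.01; print(x0,(A,B),'crest',round(((yb+.005)%.01)*1000,2),abs(z).round())
```

```text
cam [ 0.50410423 -0.05378238  0.24114924]
[[0.5686, -0.0659, 0.0892], [0.5647, -0.0257, 0.0881], [0.5869, -0.0711, 0.0885], [0.5881, -0.0157, 0.0886], [0.5441, -0.1032, 0.057], [0.5325, 0.0018, 0.0574]]
0.0195 (-0.055, -0.005) crest 5.18 1344.0
0.0195 (-0.03, 0.03) crest 3.6 1150.0
0.0195 (0, 0.05) crest 1.94 1405.0
0.021 (-0.055, -0.005) crest 3.35 2282.0
0.021 (-0.03, 0.03) crest 3.21 3061.0
0.021 (0, 0.05) crest 2.14 1992.0
0.022 (-0.055, -0.005) crest 2.77 4913.0
0.022 (-0.03, 0.03) crest 2.79 4743.0
0.022 (0, 0.05) crest 2.17 2288.0
```

View pics/or9a.png

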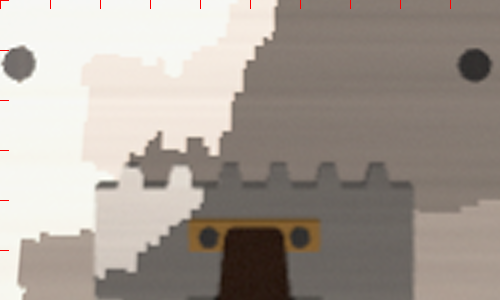

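View pics/or9b.png

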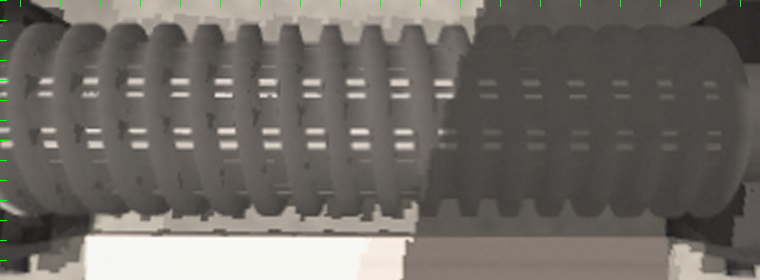

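Request:
play_rows(
  delta_pos=[
    [-0.007,-0.0003,-0.008],
    [-0.007,-0.0003,-0.008],
    [-0.006,-0.0004,-0.005],
    [-0.006,-0.0003,-0.003],
    [0,0,0],
    [0,0,0],
  ],
  delta_rot=[
    [0,0,0],
    [0,0,0],
    [0,0,0],
    [0,0,0],
    [0,0,0],
    [0,0,0],
  ],
  gripper=[0,0,0,0,0,0],
)

```text
time_s: 8.98
eef_pos: [0.5569, -0.0467, 0.059]
tool_rot: [-0.055, 0.998, -0.0, 0.001]
force: [1.0, -0.1, -0.8]
grip_width: 0.139
```

Run:
```python
from h import *
o=sensors.get_obs(); print(o['time_s'],o['eef_pos'],o['tool_rot'],o['grip_width'],o['force'],o['wrist_torque'])
im,d=viewer.capture('wrist'); cv2.imwrite('pics/w10raw.png',im);np.save('w10d.npy',d);np.save('w10o.npy',o,allow_pickle=True); save('w10b',im,(120,60,400,260),2.7)
yaw=np.deg2rad(6.3); c=(.4869,-.0563)
rr,cc=np.mgrid[215:240,210:230]; print('leaf top z',np.median(to_depth('wrist',np.c_[cc.ravel(),rr.ravel()],d[215:240,210:230].ravel(),o)[:,2]))
b=ortho('wrist',im,.0625,.01,.06,-.05,.05,.0002,o,yaw,c)
for i in range(0,500,50): cv2.line(b,(i,0),(i,8),(0,0,255),1)
for i in range(0,250,50):cv2.line(b,(0,i),(8,i),(0,0,255),1)
cv2.imwrite('pics/or10.png',cv2.resize(b,None,fx=1.6,fy=1.6))
```

```text
8.9833 [ 0.55688469 -0.04665774  0.0590227 ] [-5.47773175e-02  9.98498443e-01 -6.76956174e-06  5.52792820e-04] 0.13869925648126208 [ 1.04145587 -0.08452356 -0.76954245] [ 0.04042598 -0.00967118 -0.01107306]
leaf top z 0.06791538357040387
```

View pics/w10b.png

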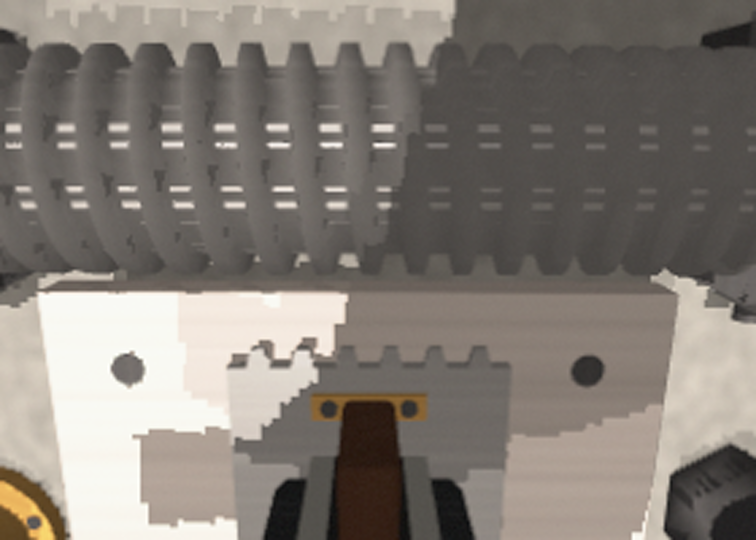

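View pics/or10.png

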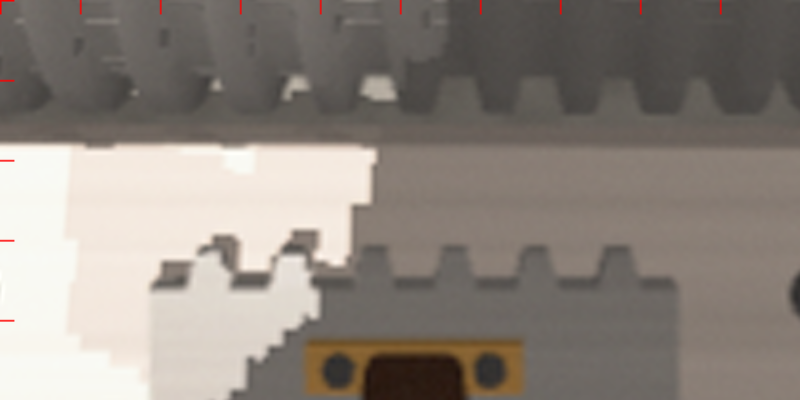

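Request:
play_rows(
  delta_pos=[
    [0,0.0007,-0.002],
    [0,0,-0.0015],
    [0,0,0],
    [0,0,0],
  ],
  delta_rot=[
    [0,0,0],
    [0,0,0],
    [0,0,0],
    [0,0,0],
  ],
  gripper=[0,0,0,0],
)

```text
time_s: 9.37
eef_pos: [0.5567, -0.046, 0.0548]
tool_rot: [-0.055, 0.998, 0.0, -0.0]
force: [0.3, -0.7, -1.0]
grip_width: 0.129
```

```bash
cat > look.py <<'E'
import sys
from h import *
n=sys.argv[1]; z=float(sys.argv[2])
o=sensors.get_obs(); print(o['time_s'],o['eef_pos'],o['tool_rot'],o['grip_width'],o['force'],o['wrist_torque'])
im,d=viewer.capture('wrist'); cv2.imwrite(f'pics/w{n}raw.png',im);np.save(f'w{n}d.npy',d);np.save(f'w{n}o.npy',o,allow_pickle=True)
yaw=np.deg2rad(6.3); c=(.4869,-.0563)
def zz(r0,r1,c0,c1):
    rr,cc=np.mgrid[r0:r1,c0:c1]; return np.median(to_depth('wrist',np.c_[cc.ravel(),rr.ravel()],d[r0:r1,c0:c1].ravel(),o)[:,2]).round(4)
print('leaf top z',zz(215,235,210,225),zz(215,235,290,302),'cam',campose('wrist',o)[1])
b=ortho('wrist',im,z,.01,.06,-.05,.05,.0002,o,yaw,c)
for i in range(0,500,50): cv2.line(b,(i,0),(i,8),(0,0,255),1)
for i in range(0,250,50):cv2.line(b,(0,i),(8,i),(0,0,255),1)
cv2.imwrite(f'pics/or{n}.png',cv2.resize(b,None,fx=1.6,fy=1.6))
E
python3 look.py 11 .0625
```

```text
9.3667 [ 0.55671488 -0.04596795  0.05480886] [-5.47972690e-02  9.98497500e-01  5.64679197e-06 -3.84217446e-05] 0.1289750991872814 [ 0.32167027 -0.71997922 -1.04603091] [-0.02746589 -0.01001241 -0.0721608 ]
leaf top z 0.0637 0.0637 cam [ 0.47969051 -0.05469118  0.21521739]
```

View pics/or11.png

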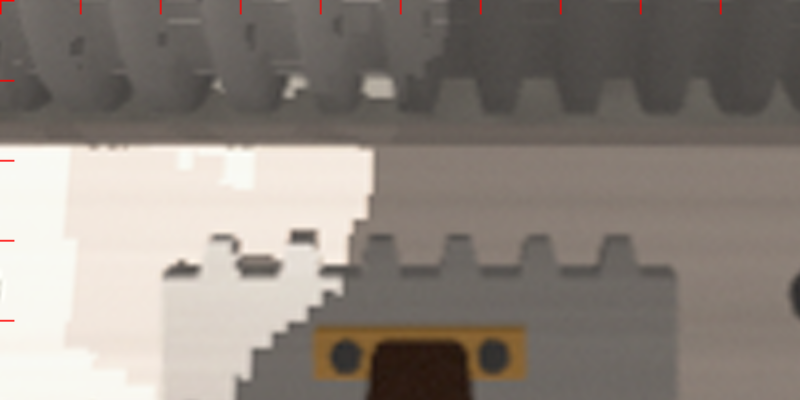

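Request:
play_rows(
  delta_pos=[
    [0,0,-0.0008],
    [0,0,-0.0005],
    [0,0,0],
    [0,0,0],
  ],
  delta_rot=[
    [0,0,0],
    [0,0,0],
    [0,0,0],
    [0,0,0],
  ],
  gripper=[0,0,0,0],
)

```text
time_s: 9.75
eef_pos: [0.5566, -0.046, 0.0535]
tool_rot: [-0.055, 0.999, 0.0, -0.0]
force: [0.2, 0.6, -1.8]
grip_width: 0.133
```

Request:
play_rows(
  delta_pos=[
    [-0.002,-0.0002,0],
    [-0.003,-0.0003,0],
    [-0.003,-0.0004,0],
    [-0.002,-0.0002,0],
    [-0.002,-0.0002,0],
    [0,0,0],
    [0,0,0],
  ],
  delta_rot=[
    [0,0,0],
    [0,0,0],
    [0,0,0],
    [0,0,0],
    [0,0,0],
    [0,0,0],
    [0,0,0],
  ],
  gripper=[0,0,0,0,0,0,0],
)

```text
time_s: 10.33
eef_pos: [0.5445, -0.0473, 0.0537]
tool_rot: [-0.055, 0.999, 0.0, 0.0]
force: [0.2, 0.3, -1.3]
grip_width: 0.134
```

```bash
python3 look.py 12 .062
```

```text
10.3333 [ 0.54450823 -0.04733715  0.05366521] [-5.46921707e-02  9.98503260e-01  3.07908634e-05  7.73636847e-05] 0.13434136135929656 [ 0.22883085  0.30720769 -1.26045254] [-0.01920135  0.01424849  0.00596834]
leaf top z 0.0627 0.0627 cam [ 0.46744536 -0.05605424  0.21405546]
```

View pics/or12.png

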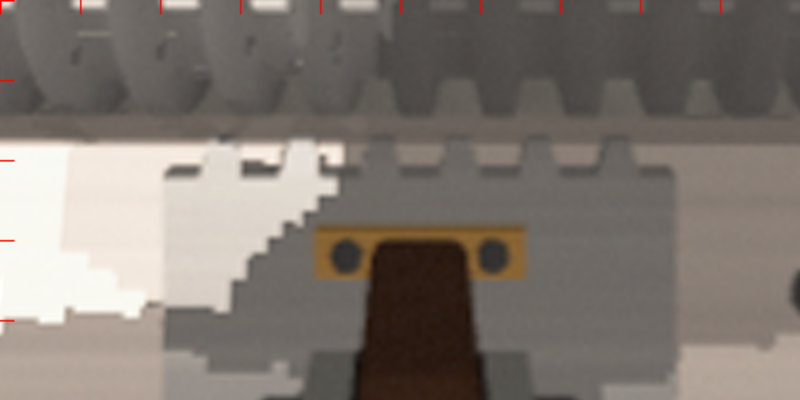

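Request:
play_rows(
  delta_pos=[
    [0,0,-0.0004],
    [0,0,-0.0004],
    [0,0,0],
    [0,0,0],
  ],
  delta_rot=[
    [0,0,0],
    [0,0,0],
    [0,0,0],
    [0,0,0],
  ],
  gripper=[0,0,0,0],
)

```text
time_s: 10.72
eef_pos: [0.5448, -0.0473, 0.053]
tool_rot: [-0.055, 0.998, -0.0, 0.0]
force: [0.2, -0.2, 0.5]
grip_width: 0.129
```

Request:
play_rows(
  delta_pos=[
    [-0.001,-0.0001,0],
    [0,0,0],
    [-0.001,-0.0001,0],
    [0,0,0],
    [0,0,0],
  ],
  delta_rot=[
    [0,0,0],
    [0,0,0],
    [0,0,0],
    [0,0,0],
    [0,0,0],
  ],
  gripper=[0,0,0,0,0],
)

```text
time_s: 11.13
eef_pos: [0.5427, -0.0475, 0.053]
tool_rot: [-0.055, 0.998, -0.0, 0.0]
force: [-0.7, 0.0, 0.3]
grip_width: 0.127
```

Request:
play_rows(
  delta_pos=[
    [-0.001,-0.0001,0],
    [0,0,0],
    [-0.0005,-0.0001,0],
    [0,0,0],
    [0,0,0],
  ],
  delta_rot=[
    [0,0,0],
    [0,0,0],
    [0,0,0],
    [0,0,0],
    [0,0,0],
  ],
  gripper=[0,0,0,0,0],
)

```text
time_s: 11.55
eef_pos: [0.5413, -0.0477, 0.053]
tool_rot: [-0.055, 0.999, 0.0, 0.0]
force: [0.3, 0.7, 0.5]
grip_width: 0.133
```

Request:
play_rows(
  delta_pos=[
    [-0.0005,-0.0001,0],
    [0,0,0],
    [-0.0005,0,0],
    [0,0,0],
  ],
  delta_rot=[
    [0,0,0],
    [0,0,0],
    [0,0,0],
    [0,0,0],
  ],
  gripper=[0,0,0,0],
)

```text
time_s: 11.88
eef_pos: [0.5403, -0.0479, 0.0529]
tool_rot: [-0.055, 0.999, -0.0, 0.0]
force: [0.9, 0.1, -0.0]
grip_width: 0.129
```

```bash
python3 look.py 13 .062
```

```text
11.8833 [ 0.54026375 -0.0478523   0.05294654] [-5.47352052e-02  9.98500878e-01 -1.92225374e-05  2.31652527e-04] 0.12917225339330313 [ 0.9406003   0.07866038 -0.02637946] [ 0.01693573 -0.22175723 -0.01228656]
leaf top z 0.0619 0.0618 cam [ 0.46315133 -0.0565627   0.2133133 ]
```

View pics/or13.png

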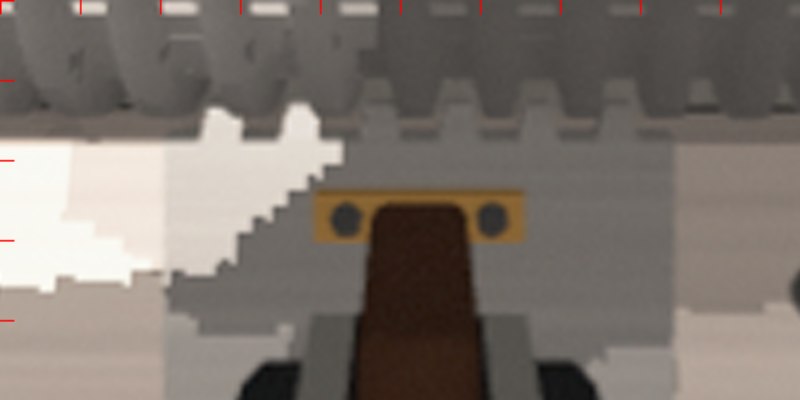

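Request:
play_rows(
  delta_pos=[
    [-0.0005,-0.0001,0],
    [0,0,0],
    [-0.0005,0,0],
    [0,0,0],
  ],
  delta_rot=[
    [0,0,0],
    [0,0,0],
    [0,0,0],
    [0,0,0],
  ],
  gripper=[0,0,0,0],
)

```text
time_s: 12.27
eef_pos: [0.5392, -0.048, 0.0529]
tool_rot: [-0.055, 0.999, -0.0, 0.0]
force: [1.8, 0.1, 1.1]
grip_width: 0.136
```

Request:
play_rows(
  delta_pos=[
    [-0.0005,-0.0001,0],
    [0,0,0],
    [-0.0003,0,0],
    [0,0,0],
  ],
  delta_rot=[
    [0,0,0],
    [0,0,0],
    [0,0,0],
    [0,0,0],
  ],
  gripper=[0,0,0,0],
)

```text
time_s: 12.6
eef_pos: [0.5385, -0.048, 0.0529]
tool_rot: [-0.055, 0.999, -0.0, 0.0]
force: [0.8, -0.3, 2.4]
grip_width: 0.135
```

```bash
python3 look.py 14 .062
```

```text
12.6 [ 0.53846724 -0.04804644  0.05291915] [-5.47011655e-02  9.98502748e-01 -1.71005536e-06  2.13103618e-04] 0.13535750874425678 [ 0.81540784 -0.30465247  2.37562819] [-0.01086652 -0.33412274 -0.01401814]
leaf top z 0.0619 0.0619 cam [ 0.46136047 -0.05675688  0.21328864]
```

View pics/or14.png

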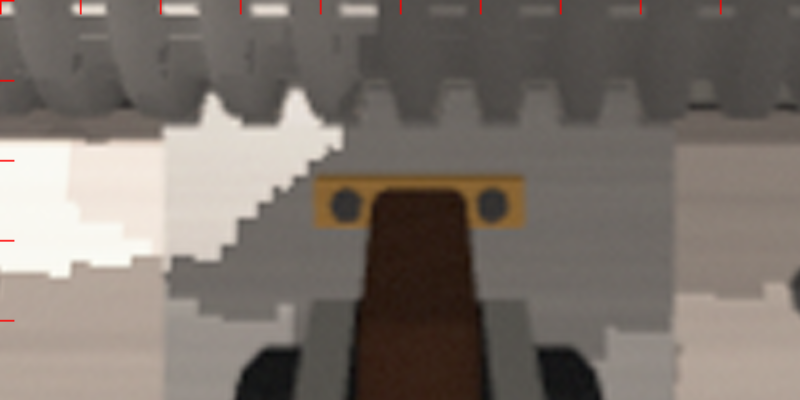

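Request:
play_rows(
  delta_pos=[
    [-0.0003,0,0],
    [0,0,0],
    [-0.0003,0,0],
    [0,0,0],
  ],
  delta_rot=[
    [0,0,0],
    [0,0,0],
    [0,0,0],
    [0,0,0],
  ],
  gripper=[0,0,0,0],
)

```text
time_s: 12.98
eef_pos: [0.5379, -0.048, 0.0529]
tool_rot: [-0.055, 0.999, -0.0, 0.0]
force: [1.4, -0.2, 2.0]
grip_width: 0.134
```

Request:
play_rows(
  delta_pos=[
    [-0.0003,0,0],
    [0,0,0],
    [0,0,0],
  ],
  delta_rot=[
    [0,0,0],
    [0,0,0],
    [0,0,0],
  ],
  gripper=[0,0,0],
)

```text
time_s: 13.23
eef_pos: [0.5376, -0.0481, 0.0529]
tool_rot: [-0.055, 0.999, -0.0, 0.0]
force: [1.5, 0.0, 2.8]
grip_width: 0.133
```

```bash
python3 look.py 15 .062
```

```text
13.2333 [ 0.53756588 -0.04805699  0.05293494] [-5.47071950e-02  9.98502421e-01 -1.88897909e-05  1.94622958e-04] 0.13278157517015143 [1.45542368 0.03571552 2.77972265] [-0.03116055 -0.38490381  0.03584846]
leaf top z 0.0619 0.0619 cam [ 0.46046485 -0.05676252  0.21330746]
```

View pics/or15.png

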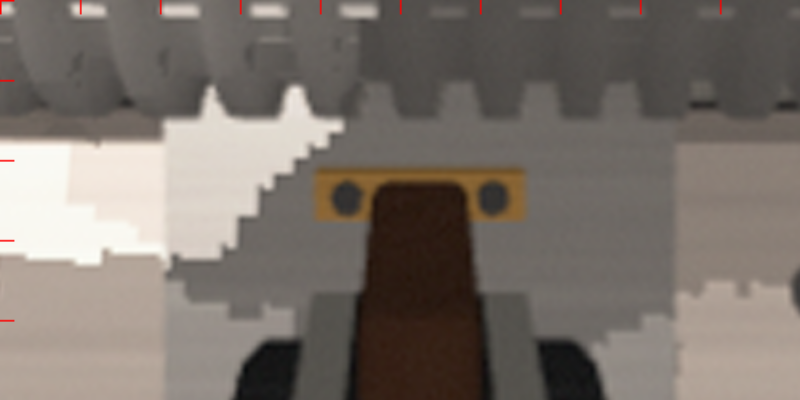

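Request:
play_rows(
  delta_pos=[
    [-0.0003,0,0],
    [0,0,0],
    [0,0,0],
  ],
  delta_rot=[
    [0,0,0],
    [0,0,0],
    [0,0,0],
  ],
  gripper=[0,0,0],
)

```text
time_s: 13.53
eef_pos: [0.5373, -0.048, 0.0529]
tool_rot: [-0.055, 0.998, -0.0, 0.0]
force: [2.4, -0.4, 3.4]
grip_width: 0.132
```

Request:
play_rows(
  delta_pos=[
    [-0.0003,0,0],
    [0,0,0],
    [0,0,0],
  ],
  delta_rot=[
    [0,0,0],
    [0,0,0],
    [0,0,0],
  ],
  gripper=[0,0,0],
)

```text
time_s: 13.78
eef_pos: [0.537, -0.0481, 0.0529]
tool_rot: [-0.055, 0.999, -0.0, 0.0]
force: [2.1, 0.1, 3.2]
grip_width: 0.134
```

Request:
play_rows(
  delta_pos=[
    [-0.0003,0,0],
    [0,0,0],
    [0,0,0],
  ],
  delta_rot=[
    [0,0,0],
    [0,0,0],
    [0,0,0],
  ],
  gripper=[0,0,0],
)

```text
time_s: 14.03
eef_pos: [0.5369, -0.048, 0.0529]
tool_rot: [-0.055, 0.999, -0.0, 0.0]
force: [3.6, 0.1, 3.4]
grip_width: 0.131
```

Request:
play_rows(
  delta_pos=[
    [-0.0002,0,0],
    [0,0,0],
    [0,0,0],
  ],
  delta_rot=[
    [0,0,0],
    [0,0,0],
    [0,0,0],
  ],
  gripper=[0,0,0],
)

```text
time_s: 14.28
eef_pos: [0.5369, -0.0481, 0.053]
tool_rot: [-0.055, 0.999, -0.0, 0.001]
force: [4.0, -1.0, 2.3]
grip_width: 0.135
```

```bash
python3 look.py 16 .062
```

```text
14.2833 [ 0.53688781 -0.04805177  0.05295084] [-5.46975337e-02  9.98502774e-01 -6.75505092e-05  6.20629494e-04] 0.13490486741709765 [ 3.9552925  -1.03835179  2.26414268] [-0.01183711 -0.907241   -0.03808373]
leaf top z 0.0619 0.0619 cam [ 0.45964927 -0.05674768  0.21325737]
```

View pics/or16.png

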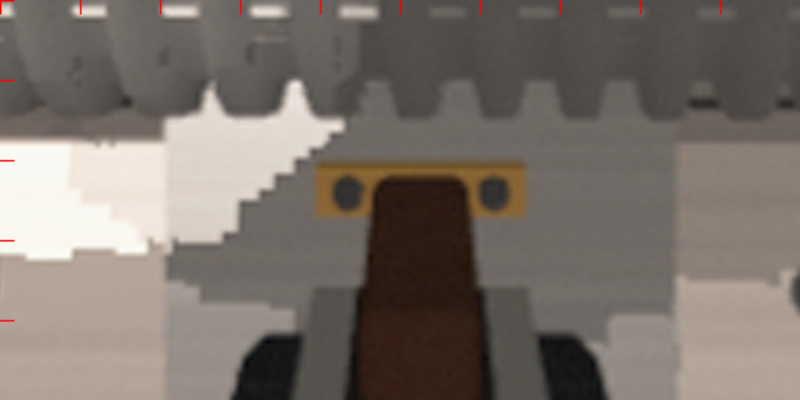

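Request:
play_rows(
  delta_pos=[
    [0,0,0],
    [0,0,0],
    [0,0,0],
    [0,0,0],
    [0,0,0],
  ],
  delta_rot=[
    [0,0,0],
    [0,0,0],
    [0,0,0],
    [0,0,0],
    [0,0,0],
  ],
  gripper=[18,24,30,35,35],
)

```text
time_s: 14.75
eef_pos: [0.5352, -0.048, 0.0522]
tool_rot: [-0.055, 0.999, 0.0, -0.001]
force: [-0.6, 0.2, 0.1]
grip_width: 0.351
```

```bash
python3 look.py 17 .062; python3 -c "
from h import *
save('w17b',cv2.imread('pics/w17raw.png'),(120,40,400,250),2.7)"
```

```text
14.75 [ 0.53518981 -0.0479863   0.05220778] [-5.46994577e-02  9.98502222e-01  1.42732987e-04 -1.12289526e-03] 0.35125207937146596 [-0.63283302  0.22746498  0.11789949] [-0.01389412 -0.0881468  -0.00484285]
leaf top z 0.062 0.062 cam [ 0.45851389 -0.05671934  0.21278331]
```

View pics/or17.png

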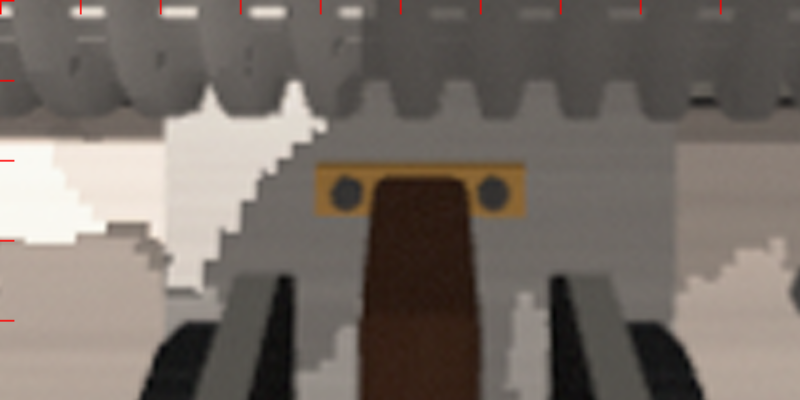

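View pics/w17b.png

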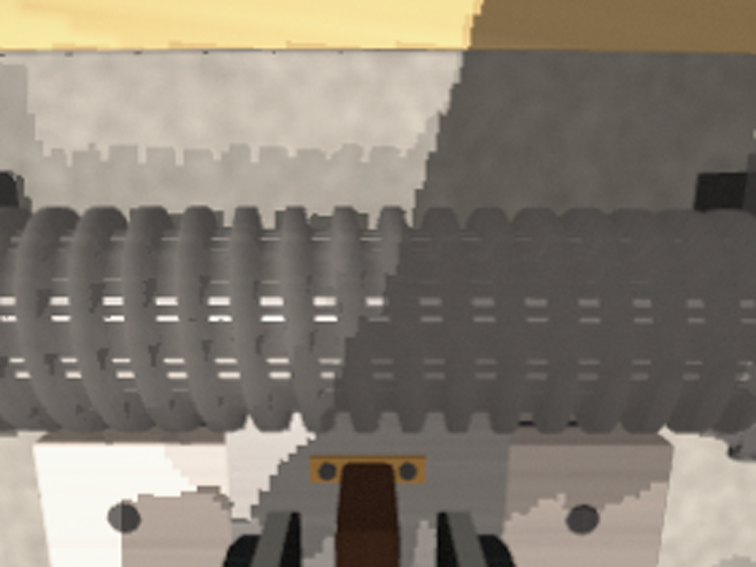

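Request:
play_rows(
  delta_pos=[
    [0.001,0,0.004],
    [0,0,0.01],
    [0,0,0.02],
    [0,0,0.025],
    [0,0,0.03],
    [0,0,0],
    [0,0,0],
  ],
  delta_rot=[
    [0,0,0],
    [0,0,0],
    [0,0,0],
    [0,0,0],
    [0,0,0],
    [0,0,0],
    [0,0,0],
  ],
  gripper=[35,35,35,35,35,35,35],
)

```text
time_s: 15.38
eef_pos: [0.5395, -0.0483, 0.145]
tool_rot: [-0.055, 0.998, -0.0, 0.003]
force: [-0.3, 0.2, -1.5]
grip_width: 0.35
```

```bash
python3 look.py 18 .062
python3 - <<'E'
from h import *
im=cv2.imread('pics/w18raw.png'); save('w18b',im,s=1.5)
c,d=viewer.capture('scene'); save('s18',c,(150,120,400,290),3)
E
```

```text
15.3833 [ 0.53947645 -0.04825015  0.14497817] [-5.47023415e-02  9.98497548e-01 -2.48378010e-04  3.19979798e-03] 0.3499745578478128 [-0.2570636   0.18939549 -1.53591657] [ 0.04940995  0.01991899 -0.00976734]
leaf top z 0.0579 0.058 cam [ 0.46140996 -0.05693426  0.30488333]
```

View pics/w18b.png

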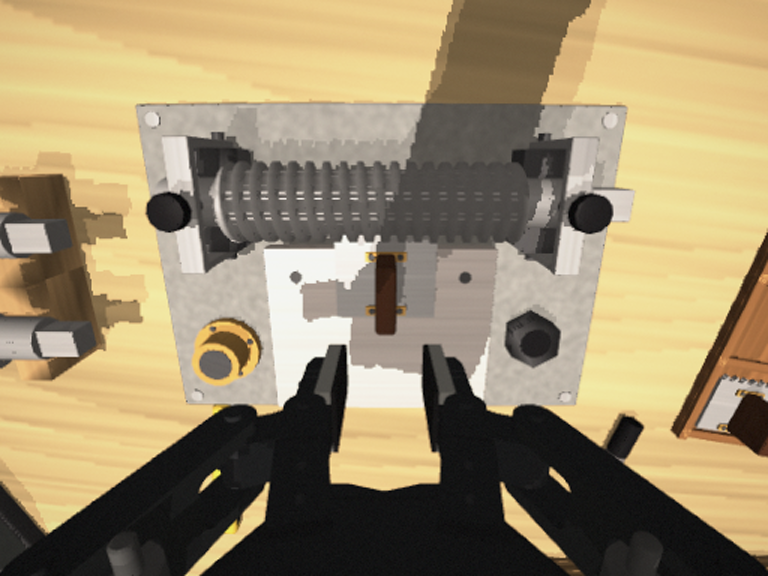

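View pics/or18.png

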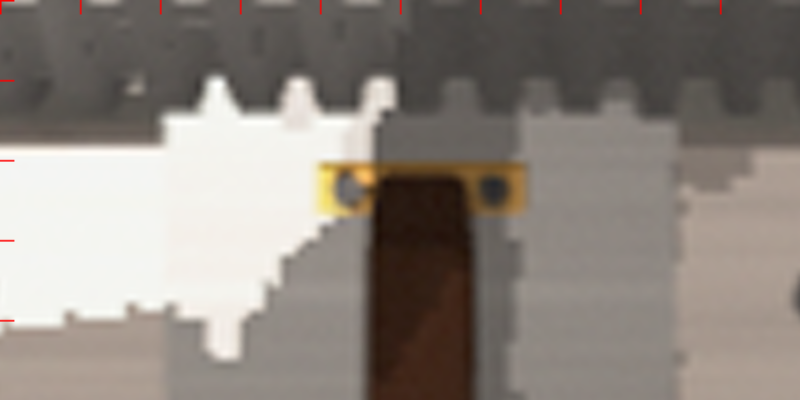

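View pics/s18.png

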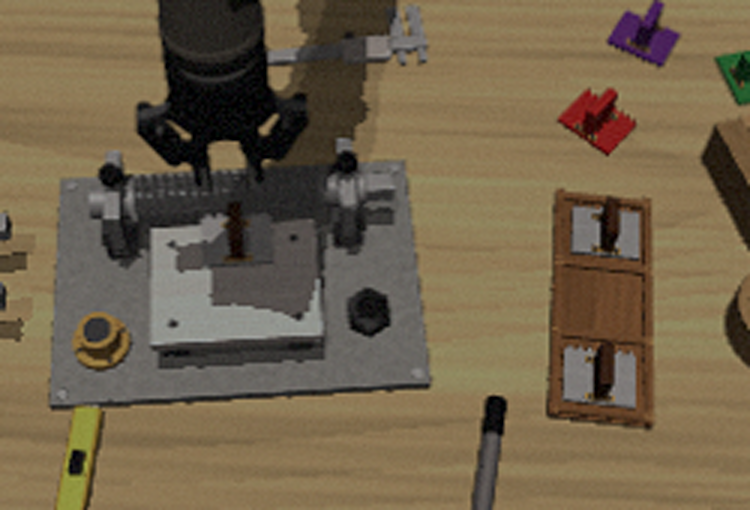

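```bash
python3 -c "
from station import manip
print(manip.finish_job())"
```

```text
the job is handed in; nothing more can be done
None
```

The leaf from the middle bay (6 teeth, 10 mm pitch) fits the clamped spindle. It is lying on the rest, meshed fully home, and the job was handed in at about 15.5 s. I only tried this one leaf on the spindle. The wrist pictures showed a spindle pitch of about 10 mm and leaf pitches of 8, 10 and 9 mm from the nearest bay to the farthest, so I went straight to the 10 mm leaf.

- **Fit:** The teeth entered the grooves at under 2 N. The leaf stopped at about 4 N, well below the 15 N that harms the comb, roughly 4 mm past where a wrong leaf would stop on the crests.
- **Last check after letting go:** The plate's front edge measured about 24 mm from the axis, which puts the leaf's origin at about 20 mm as it should be. The other two leaves are lying in their bays, nothing else looks moved, and the gripper is clear above the rest.
- **Grasp that went wrong:** The fingertips turned out to be about 16 mm behind the reported TCP, not 8 mm ahead of it as stated. My first grasp therefore closed on top of the leaf's grip with about 5 N. I went lower and the second grasp held; I saw no harm from the first.

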